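# Latch a two-part sample cell shut

### The job

Seal the two-part sample cell with its draw latch: slide the loose half up against the rubber ring, feel the latch's wire loop in under the lip of its height-adjustable keeper, then press the lever down past its toggle point so that it locks flat and stays down by itself. Do it gently, without forcing any part, and leave the vials, the weight and the tin beside the cell where they stand.

Things in the scene. Friction and masses are not known exactly. Their poses are not given: they have to be found in the camera images.
- cell: fixed part, screwed down: aluminium plate (188 x 104 x 8 mm, x -38 to +150) with the fixed grey half (56 x 72 mm, top 58 mm above the table) with rubber ring and, on its top, the latch; two 8 mm high guide rails. Origin on the table right under the lever's axis; x runs along the plate from the fixed half to the sliding half, y across, z up
- pivot (a point): point on the lever's axis (axis along the cell's y), 80 mm above the table, x = y = 0 of the cell. Keep clear of the gooseneck lamp (up to 0.2 m high, all at world y below 0.14) and of the glass balance at the table's right end (0.35 m high, world y below -0.5)
- slider (a joint): travel (m) of the sliding grey half along the cell's x. 0.004: just touches the unloaded ring; larger: open; 0: fully drawn in by the shut latch, ring squeezed 4 mm (springs back with about 10 N per mm). Friction of about 1.5 N keeps it where it is left. Starts 12 to 26 mm off the ring, too far for the loop to reach
- slider_end (a point): centre of the sliding half's outer end face (72 mm wide, from 8 to 58 mm above the table), which looks along the cell's +x; the point is 33 mm above the table. Pushing here towards -x brings the half against the ring; its inner face is 62 mm nearer the lever
- keeper_foot (a point): point on the sliding half's top, 58 mm above the table, right under the bar's seat in the keeper, a 20 mm wide steel hook open to the cell's +x. A screw sets the hook's height anew each time: the seated bar's centre is 12 to 32 mm above this point (feel or look). Hook: upright 2.5 mm to -x of the seat; lip 4 to 7.5 mm above it, out to 4.5 mm to +x; ledge 3 mm below, out to 15 mm to +x
- lever (a joint): angle (rad) of the steel lever. 0: shut, handle flat, pointing to the cell's +x over the loop, on its stop; grows as the handle swings up (1.57 upright) and back to -x (stop 2.45). Toggle point 0.1 to 0.42: below it the hooked loop pulls it shut, above it the squeezed ring pushes it open. Friction of 0.03 N m holds it otherwise
- handle (a point): place to press on the lever's flat handle (24 mm wide, 4 mm thick), on the face that is uppermost when shut. With the lever shut it is 34 mm to the cell's +x of the lever's axis and 15 mm above it; the handle ends 51 mm from the axis
- bar (a point): centre of the loop's cross bar (5 mm round, 34 mm long across y), to be lowered onto the ledge outside the lip and drawn to -x under it. The loop's side wires hang on a lever pin 18 mm from the lever's axis (shut: 17.4 mm to -x, 4.7 mm above it); pin to bar 79.5 mm. The loop stays at the angle where it is left, raised at the start; drawing it to -x swings the lever forward
- tab (a point): grip point of the loop's finger tab, a steel tongue (12 mm wide across y, 6 mm thick) on the bar: with the latch shut it stands upright 16 mm to +x of the bar, from 2 mm below to 32 mm above the bar's centre; this point is 22 mm above it. Pinched across y from above, the loop can turn between the fingers
- vial_a: glass vial with white screw cap, 21 mm wide, 52 mm high, standing beside the cell; origin at the centre of its foot. Leave alone
- vial_b: glass vial with white screw cap, 21 mm wide, 58 mm high, standing beside the cell; origin at the centre of its foot. Leave alone
- weight_100g: brass weight with a knob, 22 mm wide, 30 mm high, beside the cell; origin at the centre of its foot. Leave alone
- pin_tin: round tin with green lid, 67 mm wide, 25 mm high, beside the cell; origin at the centre of its foot. Leave alone

How it is judged:
By the outcome, as a careful person would: the job done as asked, in the order asked, and still so for the second after the job is handed in, with the robot touching nothing.
It also fails if it takes over 64 s, if anything falls off the work surface, if the arm or the gripper's body presses on something with over 40 N, if the wrist force passes 120 N, or if a joint passes its speed limit or range.

### The arm

A 6-joint arm with a two-finger parallel gripper is mounted at the origin on a cart in front of the work surface, level with it; the furniture and walls round the work are solid. World frame = base frame: x ahead of the robot, y to its left, z up, the work surface at z = 0. Lengths are in m, angles in rad, forces in N, time in s.
With the tool pointing down it reaches from about 0.375 to 0.975 m from the base axis. Payload 3.8 kg.
Tool frame: the origin (TCP) lies where the fingers leave the gripper's body, on its centre line; the fingertips stand 73 mm ahead of it and the grasp point (between the pads) lies 54 mm ahead of it (robot.tcp_to_grasp is the distance from the TCP to the grasp point, in m); x points along the fingers, y is the direction in which the jaws open and shut, and the axes are right-handed (so a half turn about x gives the same grasp; the last joint's range is limited). The gripper opens to 85 mm and grips with 20 to 120 N. Pads are 22 mm wide; open, the fingers measure 114 mm over their backs; the gripper's body (76 mm by 85 mm) begins 54 mm behind the grasp point. The pads swing forward as they close: fully open they stand 13 mm farther back than shut.
Start: joints at [1.126, 0.264, 1.604, -0, 1.274, -0.037], TCP at [0.268, 0.62, 0.304] pointing down, gripper open.
Joint ranges: [-2.63, 2.63], [-0.94, 2.18], [0.31, 2.57], [-1.31, 4.45], [0, 2.66], [-2.55, 2.55]. Speed limits (rad/s): [2.57, 2.57, 3.14, 3.14, 3.14, 3.14].

### API

Orientations are given as a rotation vector (axis times angle).
In Python, from bench import robot gives the robot as it stands.
- The arm moves only by the tool step_arm, never from a script. Its argument "commands" is a list of rows, each an object of numbers: "x", "y", "z": the shift along the world's x, y, z as a fraction of full scale; "ax", "ay", "az": the turn, a rotation vector about the world's x, y, z as a fraction of full scale; "hand": the opening, from -1 (shut) to 1 (fully open), so that 0 is half open. A call has 1 to 5 rows; each row shifts and turns the commanded pose from where the row before left it; what a row does not reach is not made up. Full scale, the value 1, is 0.02 m for a shift and 4 degrees for a turn. A row lasts 1/8 s, in which the tool goes at most 62.5 mm and 10.7 degrees, less where a joint would pass 70% of its speed; a pose out of reach is approached as far as the arm can. A call with a number of a shift or a turn outside -1 to 1 is refused whole. A call with a gripper value outside its range is refused whole. The fingers move at their own pace and stop on an object; the grip force is fixed at half the most. Time passes only in rows, so rows that do not move let the fingers close. It gives the time, the measured TCP pose, the force and the opening at its end, in the units of the state.
- robot.get_obs(): the state, without advancing time (a new reading comes with each control period).
- robot.get_image(name): name is "scene" or "top"; returns a dict with "frame" (420x560x3 uint8, red, green, blue), "fx", "fy", "cx", "cy" (pixels), "extrinsics" (4x4, takes a point from camera to world coordinates). Camera axes: x right, y down, z forward; pixel columns grow to the right and rows downward; lengths in m; the calibration is good to about 2 mm. A picture is of the moment at which its call begins. There is no depth.
- robot.job_done(): hands the job in, once; it reports no verdict.
The state is a dict: "time_s": time; "qpos": joint angles; "joint_vel": joint speeds; "effort": joint torques, N m; "position": TCP position; "eef_rot": TCP orientation; "ft_force": force on the tool from outside, world axes, zero at the start; "torque": the same for the moment, N m; "opening": finger opening in m.
Only numpy, scipy, OpenCV 4.12 (cv2) and the standard library are available. Lean on these libraries where they do the work, as an engineer would, in place of code of your own. Each camera call takes 0.05 s, during which the arm holds its last target.

## Working session

There is one attempt and no reset: what is moved stays moved. The work goes in short steps, Python scripts to look and compute and a tool call to move; the robot and the scene stay as the last step left them, time stands still between calls to the robot, and variables do not carry over. Pictures are saved under pics/ and viewed, and the job is handed in when it is done.

Besides the shell and the picture viewer there is one more tool, called by a JSON object that holds its "method" and its "body". step_arm: Moves the arm, as the interface text tells. Its arguments: {"type":"object","properties":{"commands":{"type":"array"}},"required":["commands"]}

```bash
ls; mkdir -p pics; python3 - <<'E'
from bench import robot
import cv2,numpy as np
for n in("scene","top"):
    d=robot.get_image(n); cv2.imwrite(f"pics/{n}0.png",d["frame"][:,:,::-1]); print(n,d["fx"],d["fy"],d["cx"],d["cy"],np.round(d["extrinsics"],4).tolist())
print(robot.get_obs())
E
```

```text
pics
scene 514.3651336766119 514.3651336766119 274.71105809939104 206.9255235714089 [[-0.5256, -0.3815, 0.7604, -0.1102], [-0.8507, 0.2486, -0.4632, 0.6311], [-0.0124, -0.8903, -0.4552, 0.4665], [0.0, 0.0, 0.0, 1.0]]
top 463.70427939979305 463.70427939979305 273.4231306104016 205.11759569893084 [[0.015, -0.9886, 0.1498, 0.4144], [-0.9993, -0.0095, 0.037, 0.2283], [-0.0351, -0.1503, -0.988, 0.9285], [0.0, 0.0, 0.0, 1.0]]
{'time_s': 0.1, 'qpos': array([ 1.12608751e+00,  2.64727977e-01,  1.60526859e+00, -2.59209215e-05,
        1.27370498e+00, -3.69053559e-02]), 'joint_vel': array([ 2.67373141e-05, -2.20240178e-03, -2.80689461e-03,  7.06117014e-04,
        6.40835619e-04,  4.76503217e-04]), 'effort': array([-5.62990936e-04, -5.16709149e+01, -3.68588948e+01, -2.08280389e-04,
        6.52356321e-03,  2.73553532e-06]), 'position': array([0.26748614, 0.61916694, 0.30263574]), 'eef_rot': array([ 0.31827869,  1.54750339, -0.32152364]), 'ft_force': array([-0.3019893 , -0.78292069,  0.05810388]), 'torque': array([-0.0129767 ,  0.02818768,  0.0013947 ]), 'opening': 0.08520451051332094}
```

View pics/scene0.png

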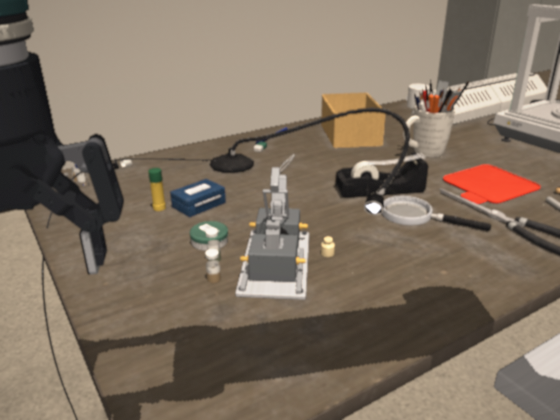

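View pics/top0.png

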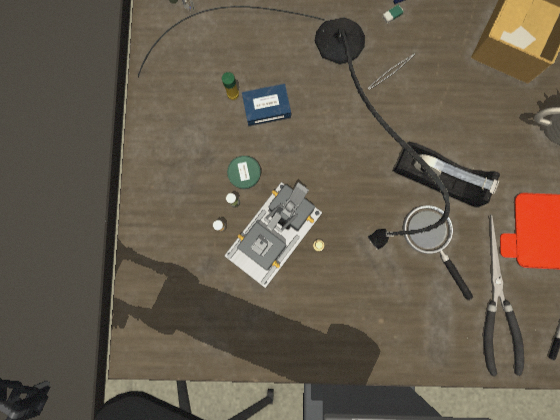

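```bash
python3 - <<'E'
import cv2
a=cv2.imread("pics/scene0.png")[140:310,200:350]; cv2.imwrite("pics/sc_z.png",cv2.resize(a,None,fx=3.5,fy=3.5,interpolation=cv2.INTER_CUBIC))
a=cv2.imread("pics/top0.png")[165:295,210:335]; cv2.imwrite("pics/tp_z.png",cv2.resize(a,None,fx=4.5,fy=4.5,interpolation=cv2.INTER_CUBIC))
E
```

```text
(no output)
```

View pics/sc_z.png

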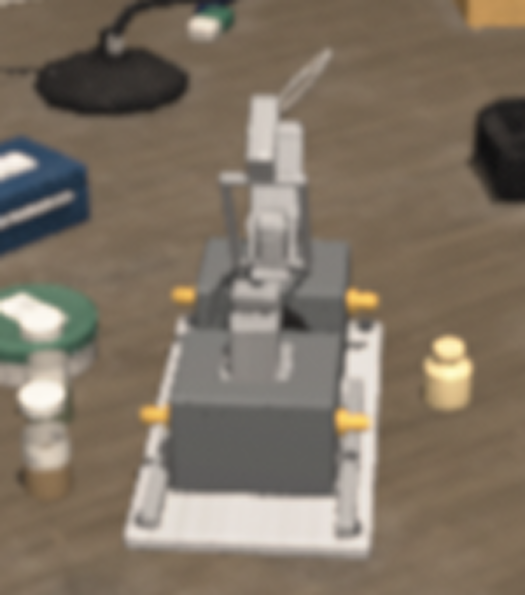

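View pics/tp_z.png

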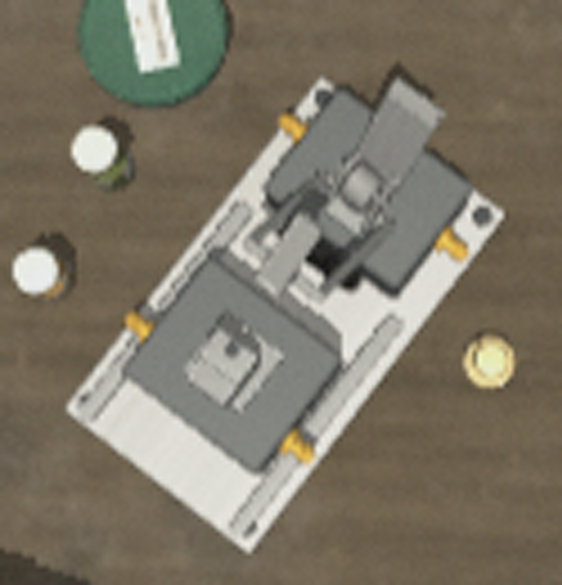

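```bash
cat > h.py <<'E'
import numpy as np, cv2
from bench import robot
C={}
def cam(n):
    if n not in C:
        C[n]=robot.get_image(n)
    return C[n]
def ray(n,u,v):
    d=cam(n);E=d["extrinsics"]
    r=E[:3,:3]@np.array([(u-d["cx"])/d["fx"],(v-d["cy"])/d["fy"],1.]);return E[:3,3],r
def onz(n,u,v,z):
    o,r=ray(n,u,v);return o+r*(z-o[2])/r[2]
def proj(n,P):
    d=cam(n);E=d["extrinsics"];p=E[:3,:3].T@(np.asarray(P)-E[:3,3]);return np.array([d["fx"]*p[0]/p[2]+d["cx"],d["fy"]*p[1]/p[2]+d["cy"]])
E
python3 - <<'E'
from h import *
f=lambda u,v:(210+(u+.5)/4.5-.5,165+(v+.5)/4.5-.5)
pl=[onz("top",*f(*p),.008)[:2] for p in[(322,79),(504,212),(250,552),(68,408)]]
pl=np.array(pl);print(pl)
for i in range(4):print(np.linalg.norm(pl[i]-pl[(i+1)%4]))
# cell corners: -x end +-52; order: (-38,-y?),...
L=np.array([[-.038,-.052],[-.038,.052],[.150,.052],[.150,-.052]])
# right-handedness from top: try both y signs
for s in(1,-1):
    l=L*[1,s];a=l-l.mean(0);b=pl-pl.mean(0);U,S,V=np.linalg.svd(a.T@b);R=(U@V).T
    print(s,np.linalg.det(R),R.tolist(),(pl.mean(0)-R@l.mean(0)),np.degrees(np.arctan2(R[1,0],R[0,0])), np.abs(b-a@R.T).max())
E
```

```text
[[0.60110584 0.24783872]
 [0.54157609 0.16630048]
 [0.39116087 0.27654821]
 [0.45241113 0.35798179]]
0.10095679773201265
0.18649208648147494
0.10189711708470854
0.1850448962360589
1 1.0000000000000002 [[-0.8046817524420752, -0.5937063897978117], [0.5937063897978117, -0.8046817524420751]] [0.54162566 0.22891974] 143.57953159831993 0.00197045905443774
-1 -1.0000000000000002 [[-0.8046817524420752, 0.5937063897978117], [0.5937063897978117, 0.8046817524420751]] [0.54162566 0.22891974] 143.57953159831993 0.00197045905443774
```

```bash
cat >> h.py <<'E'
P0=np.array([0.54163,0.22892]);TH=np.radians(143.58)
R2=np.array([[np.cos(TH),-np.sin(TH)],[np.sin(TH),np.cos(TH)]])
def c2w(p): p=np.asarray(p,float); return np.r_[P0+R2@p[:2],p[2]]
def w2c(p): p=np.asarray(p,float); return np.r_[R2.T@(p[:2]-P0),p[2]]
def tri(p1,p2,n1="top",n2="scene"):
    o,r=ray(n1,*p1);q,s=ray(n2,*p2);A=np.c_[r,-s];t=np.linalg.lstsq(A,q-o,rcond=None)[0]
    a=o+r*t[0];b=q+s*t[1];return (a+b)/2,np.linalg.norm(a-b)
E
python3 - <<'E'
from h import *
f=lambda u,v:(210+(u+.5)/4.5-.5,165+(v+.5)/4.5-.5)
g=lambda u,v:(200+(u+.5)/3.5-.5,140+(v+.5)/3.5-.5)
print("slider top")
for p in[(215,250),(342,352),(260,472),(124,374)]:print(np.round(w2c(onz("top",*f(*p),.058))*1000,1))
print("slider top, scene")
for p in[(172,400),(338,405),(342,332),(190,332)]:print(np.round(w2c(onz("scene",*g(*p),.058))*1000,1))
print("slider bottom scene z8");
for p in[(170,487),(336,492)]:print(np.round(w2c(onz("scene",*g(*p),.008))*1000,1))
print("plate scene z8");
for p in[(128,545),(370,550)]:print(np.round(w2c(onz("scene",*g(*p),.008))*1000,1))
print("fixed half top")
for p in[(341,85),(472,190),(395,297),(265,192)]:print(np.round(w2c(onz("top",*f(*p),.058))*1000,1))
print("handle end top y=0 plane")
def yp(n,uv):
    o,r=ray(n,*uv);a=R2.T@(o[:2]-P0);b=R2.T@r[:2];t=-a[1]/b[1];return np.round(np.r_[a+b*t,o[2]+r[2]*t]*1000,1)
# keeper in scene
print("keeper",yp("scene",g(256,285)),yp("scene",g(256,305)),yp("scene",g(256,375)))
print("tab",[ (w2c(x)*1000).round(1) if 0 else None for x in[]])
E
python3 - <<'E'
import cv2
a=cv2.imread("pics/scene0.png")[150:255,245:305]; cv2.imwrite("pics/sc_z2.png",cv2.resize(a,None,fx=5.5,fy=5.5,interpolation=cv2.INTER_CUBIC))
a=cv2.imread("pics/top0.png")[175:260,250:312]; cv2.imwrite("pics/tp_z2.png",cv2.resize(a,None,fx=7,fy=7,interpolation=cv2.INTER_CUBIC))
E
```

```text
slider top
[ 56.4 -35.4  58. ]
[58.3 33.  58. ]
[118.4  35.8  58. ]
[120.6 -34.   58. ]
slider top, scene
[122.  -33.1  58. ]
[121.6  37.2  58. ]
[60.5 36.2 58. ]
[ 64.6 -32.2  58. ]
slider bottom scene z8
[114.5 -36.7   8. ]
[113.6  36.3   8. ]
plate scene z8
[157.3 -49.    8. ]
[154.1  52.3   8. ]
fixed half top
[-31.9 -35.6  58. ]
[-29.   35.6  58. ]
[26.6 36.8 58. ]
[ 24.1 -33.6  58. ]
handle end top y=0 plane
keeper [85.6  0.  94.7] [87.1  0.  85.6] [92.4  0.  53.5]
tab []
```

View pics/sc_z2.png

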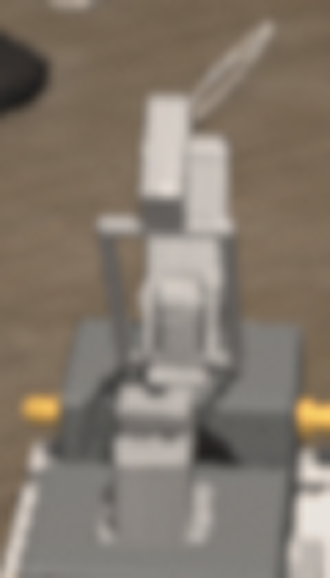

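View pics/tp_z2.png

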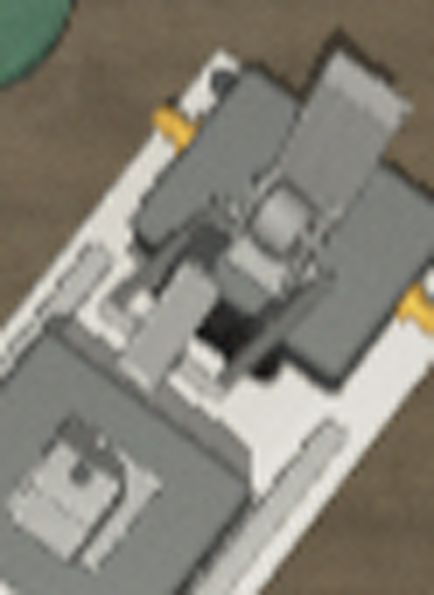

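```bash
cat >> h.py <<'E'
def yp(n,uv,y=0):
    o,r=ray(n,*uv);a=R2.T@(o[:2]-P0);b=R2.T@r[:2];t=(y-a[1])/b[1];return np.round(np.r_[a+b*t,o[2]+r[2]*t]*1000,1)
def trc(a,b):
    p,e=tri(a,b);return (w2c(p)*1000).round(1),round(e*1000,1)
E
python3 - <<'E'
from h import *
f=lambda u,v:(250+(u+.5)/7-.5,175+(v+.5)/7-.5)
g=lambda u,v:(245+(u+.5)/5.5-.5,150+(v+.5)/5.5-.5)
print("handle end right corner", trc(f(408,108),g(226,140)))
print("bar left end",trc(f(120,303),g(98,225)),"bar right",trc(f(205,385),g(232,228)))
print("tab near +x edge left",trc(f(128,365),g(145,197)), "lower right",trc(f(157,388),g(187,222)))
print("tab far left",trc(f(183,265),g(150,97)),"far right",trc(f(213,290),g(187,97)))
print("keeper top front left/right",trc(f(12,500),g(118,432)),trc(f(70,555),g(190,435)))
print("keeper top back right/left",trc(f(120,490),g(188,390)),trc(f(60,440),g(122,395)))
E
```

```text
handle end right corner (array([-37.3,  11.3, 117. ]), np.float64(0.8))
bar left end (array([ 47. , -17.5, 126.8]), np.float64(2.9)) bar right (array([ 50.6,  16.2, 128.9]), np.float64(5.7))
tab near +x edge left (array([ 58.9,  -4. , 141.4]), np.float64(0.8)) lower right (array([ 58.6,   5.9, 134.1]), np.float64(2.3))
tab far left (array([ 32.9,  -5.4, 160.3]), np.float64(0.7)) far right (array([ 33.4,   4.5, 160.8]), np.float64(1.8))
keeper top front left/right (array([101.9, -10. ,  91.4]), np.float64(2.6)) (array([104.1,  10.1,  92.4]), np.float64(1.7))
keeper top back right/left (array([83.2,  9.2, 94.6]), np.float64(0.7)) (array([ 82.2, -10.1,  92. ]), np.float64(1.3))
```

```bash
python3 - <<'E'
import cv2
a=cv2.imread("pics/scene0.png")[212:255,258:292]; cv2.imwrite("pics/sc_z3.png",cv2.resize(a,None,fx=13,fy=13,interpolation=cv2.INTER_LANCZOS4))
a=cv2.imread("pics/top0.png")[230:262,246:280]; cv2.imwrite("pics/tp_z3.png",cv2.resize(a,None,fx=16,fy=16,interpolation=cv2.INTER_LANCZOS4))
E
```

```text
(no output)
```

View pics/sc_z3.png

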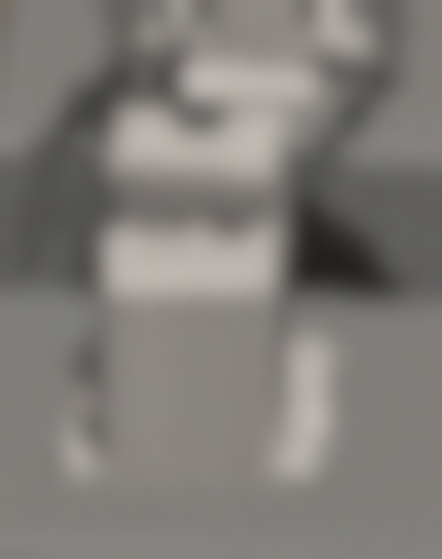

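View pics/tp_z3.png

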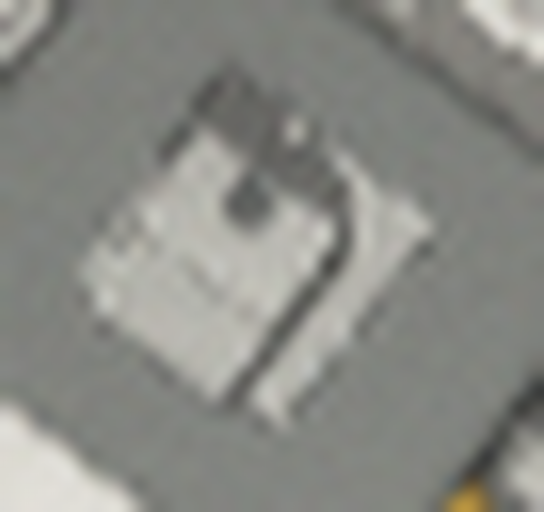

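```bash
python3 - <<'E'
from h import *
f=lambda u,v:(246+(u+.5)/16-.5,230+(v+.5)/16-.5)
g=lambda u,v:(258+(u+.5)/13-.5,212+(v+.5)/13-.5)
print("ledge front L,R",trc(f(85,278),g(100,297)),trc(f(222,403),g(282,297)))
print("lip back L,R",trc(f(203,122),g(115,105)),trc(f(335,222),g(285,108)))
print("lip front L,R",trc(f(140,228),g(105,168)),trc(f(268,335),g(282,170)))
for z in(82,):
  print([ (w2c(onz("top",*f(*p),z/1e3))*1000).round(1) for p in[(85,278),(222,403)]],[ (w2c(onz("scene",*g(*p),z/1e3))*1000).round(1) for p in[(100,297),(282,297)]])
E
```

```text
ledge front L,R (array([103.7, -10.9,  81.7]), np.float64(2.0)) (array([105.5,  10.2,  83.5]), np.float64(1.8))
lip back L,R (array([ 81.8, -10.4,  94.8]), np.float64(0.6)) (array([81.8,  8.9, 95. ]), np.float64(1.8))
lip front L,R (array([95.6, -9.5, 94. ]), np.float64(0.7)) (array([96.4, 10.1, 94.9]), np.float64(0.8))
[array([103.8, -11.9,  82. ]), array([105.6,   9.2,  82. ])] [array([104.3,  -9.9,  82. ]), array([103.1,  10.9,  82. ])]
```

```bash
cat >> h.py <<'E'
from scipy.spatial.transform import Rotation as Ro
def st():
    o=robot.get_obs();R=Ro.from_rotvec(o["eef_rot"]).as_matrix();p=o["position"]
    tip=p+R[:,0]*.073; gr=p+R[:,0]*.054
    f=np.r_[R2.T@o["ft_force"][:2],o["ft_force"][2]]
    print("t",o["time_s"],"tcp",p.round(4),"cell tip",(w2c(tip)*1000).round(1),"grasp",(w2c(gr)*1000).round(1),"Fcell",f.round(2),"open",round(o["opening"]*1000,1))
    print(" toolx",R[:,0].round(3)," tooly(cell)",(R2.T@R[:2,1]).round(3),"q",o["qpos"].round(2))
    return o,R
def geo(th,ph): # lever, loop angle -> pin, bar, tab (mm cell x,z)
    a=th+2.8778;pin=np.array([18.02*np.cos(a),80+18.02*np.sin(a)]);bar=pin+79.5*np.array([np.cos(ph),np.sin(ph)])
    c,s=np.cos(ph),np.sin(ph);return pin,bar,bar+np.array([16*c-22*s,16*s+22*c])
def inv(bx,bz): # bar -> lever (back branch), loop
    from scipy.optimize import brentq
    out=[]
    g=lambda t:np.hypot(*(geo(t,0)[0]-np.array([bx,bz])))-79.5
    T=np.linspace(-.05,2.6,200)
    for a,b in zip(T[:-1],T[1:]):
        if g(a)*g(b)<0:
            t=brentq(g,a,b);p=geo(t,0)[0];out.append((round(t,3),round(np.arctan2(bz-p[1],bx-p[0]),3)))
    return out
def cmd(d): # cell mm shift -> world fractions
    w=R2@np.array(d[:2],float);print("cell",d,"-> world frac x,y,z",(w/20).round(3),round(d[2]/20,3))
E
python3 - <<'E'
from h import *
o,R=st()
y=R2@[0,1];yt=R[:2,1];
for s in(1,-1):
    a=np.arctan2(s*y[1],s*y[0])-np.arctan2(yt[1],yt[0]);print("turn deg",np.degrees((a+np.pi)%(2*np.pi)-np.pi))
tip0=w2c(o["position"])*1000
print("tcp cell",tip0)
for b in[(80,86),(76,86),(70,86),(66,86),(62,86)]:print(b,inv(*b))
print(geo(2.06,.97))
E
```

```text
t 0.45 tcp [0.2677 0.6196 0.3038] cell tip [ 452.4 -151.7  230.8] grasp [ 452.4 -151.7  249.8] Fcell [ 0.18 -0.05  0.07] open 85.5
 toolx [-0. -0. -1.]  tooly(cell) [ 0.226 -0.974] q [ 1.13  0.26  1.6  -0.    1.27 -0.04]
turn deg 166.94591566514742
turn deg -13.054084334852556
tcp cell [ 452.36707729 -151.73308908  303.75532534]
(80, 86) [(2.062, np.float64(0.301))]
(76, 86) [(1.847, np.float64(0.307))]
(70, 86) [(1.488, np.float64(0.293))]
(66, 86) [(1.189, np.float64(0.259))]
(62, 86) [(0.019, np.float64(0.021)), (0.701, np.float64(0.172))]
(array([ 4.02759619, 62.43586413]), array([ 48.96890892, 128.01427834]), array([ 39.86621572, 153.64903944]))
```

```bash
python3 - <<'E'
from h import *
d=R2@[150-452.4,151.7];print(d/20/20)
E
```

```text
[ 0.38318242 -0.75401445]
```

{"method": "step_arm", "body": {"commands": [{"x": 0.383, "y": -0.754, "z": -0.25, "az": -0.653, "hand": -1}, {"x": 0.383, "y": -0.754, "z": -0.25, "az": -0.653, "hand": -1}, {"x": 0.383, "y": -0.754, "z": -0.25, "az": -0.653, "hand": -1}, {"x": 0.383, "y": -0.754, "z": -0.25, "az": -0.653, "hand": -1}, {"x": 0.383, "y": -0.754, "z": -0.25, "az": -0.653, "hand": -1}]}}

```text
schema error: expected keys x, y, z, ax, ay, az, hand
```

{"method": "step_arm", "body": {"commands": [{"x": 0.383, "y": -0.754, "z": -0.25, "hand": -1}, {"x": 0.383, "y": -0.754, "z": -0.25, "hand": -1}, {"x": 0.383, "y": -0.754, "z": -0.25, "hand": -1}, {"x": 0.383, "y": -0.754, "z": -0.25, "hand": -1}, {"x": 0.383, "y": -0.754, "z": -0.25, "hand": -1}]}}

```text
schema error: expected keys x, y, z, ax, ay, az, hand
```

{"method": "step_arm", "body": {"commands": [{"x": 0.383, "y": -0.754, "z": -0.25, "hand": -1}, {"x": 0.383, "y": -0.754, "z": -0.25, "hand": -1}, {"x": 0.383, "y": -0.754, "z": -0.25, "hand": -1}, {"x": 0.383, "y": -0.754, "z": -0.25, "hand": -1}, {"x": 0.383, "y": -0.754, "z": -0.25, "hand": -1}]}}

```text
schema error: expected keys x, y, z, ax, ay, az, hand
```

```bash
python3 -c "
from h import *
st()"
```

```text
t 0.45 tcp [0.2677 0.6196 0.3038] cell tip [ 452.4 -151.7  230.8] grasp [ 452.4 -151.7  249.8] Fcell [ 0.18 -0.05  0.07] open 85.5
 toolx [-0. -0. -1.]  tooly(cell) [ 0.226 -0.974] q [ 1.13  0.26  1.6  -0.    1.27 -0.04]
```

All keys are needed.

{"method": "step_arm", "body": {"commands": [{"x": 0.383, "y": -0.754, "z": -0.25, "ax": 0, "ay": 0, "az": -0.653, "hand": -1}, {"x": 0.383, "y": -0.754, "z": -0.25, "ax": 0, "ay": 0, "az": -0.653, "hand": -1}, {"x": 0.383, "y": -0.754, "z": -0.25, "ax": 0, "ay": 0, "az": -0.653, "hand": -1}, {"x": 0.383, "y": -0.754, "z": -0.25, "ax": 0, "ay": 0, "az": -0.653, "hand": -1}, {"x": 0.383, "y": -0.754, "z": -0.25, "ax": 0, "ay": 0, "az": -0.653, "hand": -1}]}}

```text
time_s: 1.08
position: [0.3066, 0.5429, 0.2785]
eef_rot: [0.5, 1.512, -0.501]
ft_force: [0.2, 0.1, 0.0]
opening: -0.0001
```

{"method": "step_arm", "body": {"commands": [{"x": 0.383, "y": -0.754, "z": -0.25, "ax": 0, "ay": 0, "az": 0, "hand": -1}, {"x": 0.383, "y": -0.754, "z": -0.25, "ax": 0, "ay": 0, "az": 0, "hand": -1}, {"x": 0.383, "y": -0.754, "z": -0.25, "ax": 0, "ay": 0, "az": 0, "hand": -1}, {"x": 0.383, "y": -0.754, "z": -0.25, "ax": 0, "ay": 0, "az": 0, "hand": -1}, {"x": 0.383, "y": -0.754, "z": -0.25, "ax": 0, "ay": 0, "az": 0, "hand": -1}]}}

```text
time_s: 1.7
position: [0.3448, 0.4678, 0.2536]
eef_rot: [0.498, 1.513, -0.498]
ft_force: [0.4, -0.7, -0.2]
opening: -0.0002
```

{"method": "step_arm", "body": {"commands": [{"x": 0.383, "y": -0.754, "z": -0.25, "ax": 0, "ay": 0, "az": 0, "hand": -1}, {"x": 0.383, "y": -0.754, "z": -0.25, "ax": 0, "ay": 0, "az": 0, "hand": -1}, {"x": 0.383, "y": -0.754, "z": -0.25, "ax": 0, "ay": 0, "az": 0, "hand": -1}, {"x": 0.383, "y": -0.754, "z": -0.25, "ax": 0, "ay": 0, "az": 0, "hand": -1}, {"x": 0, "y": 0, "z": 0, "ax": 0, "ay": 0, "az": 0, "hand": -1}]}}

```text
time_s: 2.33
position: [0.3753, 0.4072, 0.2332]
eef_rot: [0.498, 1.513, -0.5]
ft_force: [0.7, 0.7, 0.0]
opening: -0.0002
```

```bash
python3 -c "
from h import *
st()"
```

```text
t 2.325 tcp [0.3753 0.4072 0.2332] cell tip [239.7 -44.6 160.2] grasp [239.7 -44.6 179.2] Fcell [-0.17 -0.97  0.01] open -0.2
 toolx [-0.001 -0.001 -1.   ]  tooly(cell) [-0.002 -1.   ] q [ 0.78  0.09  1.94 -0.    1.11 -0.15]
```

```bash
python3 -c "
from h import *
cmd((-89.7/5,44.6/5,-90/5));cmd((-2,0,0));cmd((-5,0,0));cmd((-1,0,0));cmd((0,1,0))"
```

```text
cell (-17.94, 8.92, -18.0) -> world frac x,y,z [ 0.457 -0.891] -0.9
cell (-2, 0, 0) -> world frac x,y,z [ 0.08  -0.059] 0.0
cell (-5, 0, 0) -> world frac x,y,z [ 0.201 -0.148] 0.0
cell (-1, 0, 0) -> world frac x,y,z [ 0.04 -0.03] 0.0
cell (0, 1, 0) -> world frac x,y,z [-0.03 -0.04] 0.0
```

{"method": "step_arm", "body": {"commands": [{"x": 0.457, "y": -0.891, "z": -0.9, "ax": 0, "ay": 0, "az": 0, "hand": -1}, {"x": 0.457, "y": -0.891, "z": -0.9, "ax": 0, "ay": 0, "az": 0, "hand": -1}, {"x": 0.457, "y": -0.891, "z": -0.9, "ax": 0, "ay": 0, "az": 0, "hand": -1}, {"x": 0.457, "y": -0.891, "z": -0.9, "ax": 0, "ay": 0, "az": 0, "hand": -1}, {"x": 0.457, "y": -0.891, "z": -0.9, "ax": 0, "ay": 0, "az": 0, "hand": -1}]}}

```text
time_s: 2.95
position: [0.4211, 0.3179, 0.1423]
eef_rot: [0.498, 1.513, -0.498]
ft_force: [0.8, 0.5, 0.1]
opening: -0.0001
```

{"method": "step_arm", "body": {"commands": [{"x": 0, "y": 0, "z": -0.9, "ax": 0, "ay": 0, "az": 0, "hand": -1}, {"x": 0, "y": 0, "z": -0.9, "ax": 0, "ay": 0, "az": 0, "hand": -1}, {"x": 0.2, "y": -0.148, "z": 0, "ax": 0, "ay": 0, "az": 0, "hand": -1}, {"x": 0.2, "y": -0.148, "z": 0, "ax": 0, "ay": 0, "az": 0, "hand": -1}, {"x": 0, "y": 0, "z": 0, "ax": 0, "ay": 0, "az": 0, "hand": -1}]}}

```text
time_s: 3.58
position: [0.4296, 0.314, 0.1088]
eef_rot: [0.499, 1.512, -0.496]
ft_force: [1.6, 1.3, 0.2]
opening: -0.0002
```

```bash
python3 -c "
from h import *
st()
for n in('scene','top'):
    a=cam(n)['frame'][:,:,::-1]; a=a[130:310,190:360] if n=='scene' else a[150:300,190:360]
    cv2.imwrite(f'pics/{n}1.png',cv2.resize(a,None,fx=3.3,fy=3.3,interpolation=cv2.INTER_CUBIC))"
```

```text
t 3.575 tcp [0.4296 0.314  0.1088] cell tip [140.6  -2.1  35.8] grasp [140.7  -2.1  54.8] Fcell [-0.49 -1.96  0.18] open -0.2
 toolx [ 0.002  0.001 -1.   ]  tooly(cell) [-0. -1.] q [ 0.58  0.2   2.08 -0.    0.86 -0.35]
```

View pics/scene1.png

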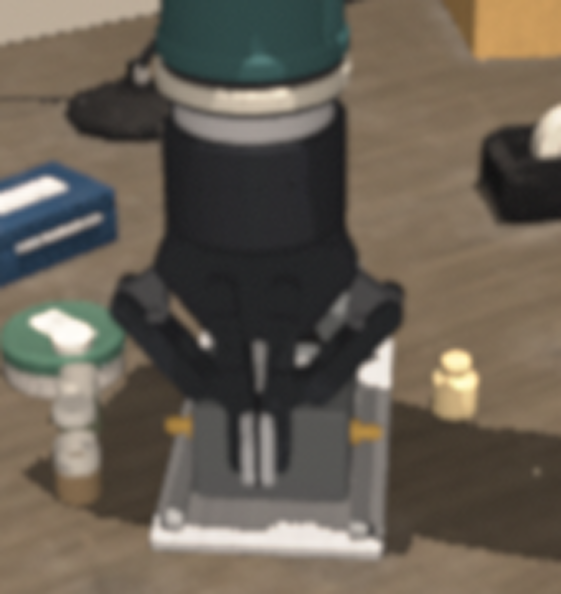

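View pics/top1.png

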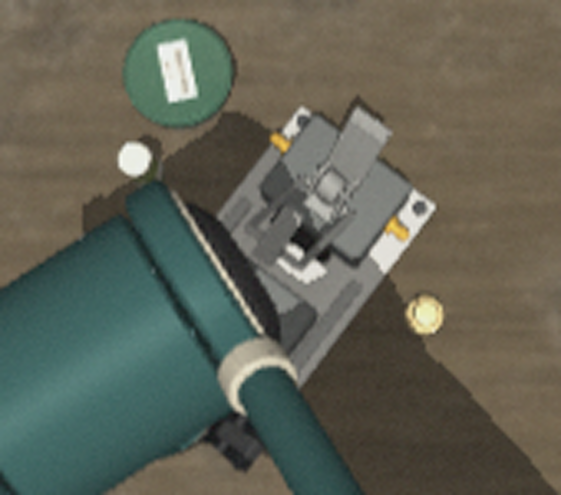

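{"method": "step_arm", "body": {"commands": [{"x": 0.08, "y": -0.2, "z": -0.1, "ax": 0, "ay": 0, "az": 0, "hand": -1}, {"x": 0.16, "y": -0.119, "z": 0, "ax": 0, "ay": 0, "az": 0, "hand": -1}, {"x": 0.16, "y": -0.119, "z": 0, "ax": 0, "ay": 0, "az": 0, "hand": -1}, {"x": 0, "y": 0, "z": 0, "ax": 0, "ay": 0, "az": 0, "hand": -1}]}}

```text
time_s: 4.18
position: [0.4369, 0.3045, 0.1059]
eef_rot: [0.498, 1.513, -0.498]
ft_force: [1.3, 0.5, 0.9]
opening: 0.0002
```

```bash
python3 -c "
from h import *
st()"
```

```text
t 4.175 tcp [0.4369 0.3045 0.1059] cell tip [129.1   1.4  32.9] grasp [129.1   1.4  51.9] Fcell [-0.81 -1.17  0.86] open 0.2
 toolx [ 0. -0. -1.]  tooly(cell) [-0. -1.] q [ 0.56  0.21  2.08 -0.    0.86 -0.37]
```

{"method": "step_arm", "body": {"commands": [{"x": 0.16, "y": -0.119, "z": 0, "ax": 0, "ay": 0, "az": 0, "hand": -1}, {"x": 0.16, "y": -0.119, "z": 0, "ax": 0, "ay": 0, "az": 0, "hand": -1}, {"x": 0.12, "y": -0.089, "z": 0, "ax": 0, "ay": 0, "az": 0, "hand": -1}, {"x": 0.12, "y": -0.089, "z": 0, "ax": 0, "ay": 0, "az": 0, "hand": -1}]}}

```text
time_s: 4.68
position: [0.448, 0.2963, 0.1058]
eef_rot: [0.498, 1.513, -0.498]
ft_force: [-2.0, 0.6, -0.5]
opening: -0.0003
```

```bash
python3 -c "
from h import *
st()"
```

```text
t 4.675 tcp [0.448  0.2963 0.1058] cell tip [115.4   1.4  32.8] grasp [115.4   1.4  51.8] Fcell [ 1.98  0.67 -0.53] open -0.3
 toolx [-0. -0. -1.]  tooly(cell) [-0. -1.] q [ 0.54  0.21  2.07  0.    0.86 -0.4 ]
```

{"method": "step_arm", "body": {"commands": [{"x": 0.08, "y": -0.059, "z": 0, "ax": 0, "ay": 0, "az": 0, "hand": -1}, {"x": 0.08, "y": -0.059, "z": 0, "ax": 0, "ay": 0, "az": 0, "hand": -1}, {"x": 0.04, "y": -0.03, "z": 0, "ax": 0, "ay": 0, "az": 0, "hand": -1}]}}

```text
time_s: 5.05
position: [0.4519, 0.2934, 0.1059]
eef_rot: [0.498, 1.513, -0.498]
ft_force: [-1.2, 1.3, 0.9]
opening: -0.0
```

{"method": "step_arm", "body": {"commands": [{"x": 0.04, "y": -0.03, "z": 0, "ax": 0, "ay": 0, "az": 0, "hand": -1}, {"x": 0, "y": 0, "z": 0, "ax": 0, "ay": 0, "az": 0, "hand": -1}]}}

```text
time_s: 5.3
position: [0.4527, 0.2928, 0.1059]
eef_rot: [0.498, 1.513, -0.498]
ft_force: [-1.6, -0.7, -0.2]
opening: -0.0003
```

```bash
python3 -c "
from h import *
st()"
```

```text
t 5.3 tcp [0.4527 0.2928 0.1059] cell tip [109.4   1.4  32.9] grasp [109.4   1.4  51.9] Fcell [ 0.9   1.47 -0.23] open -0.3
 toolx [ 0. -0. -1.]  tooly(cell) [-0. -1.] q [ 0.53  0.22  2.06 -0.    0.86 -0.41]
```

Now 0.5–0.8 mm steps with force checks.

{"method": "step_arm", "body": {"commands": [{"x": 0.032, "y": -0.024, "z": 0, "ax": 0, "ay": 0, "az": 0, "hand": -1}, {"x": 0.032, "y": -0.024, "z": 0, "ax": 0, "ay": 0, "az": 0, "hand": -1}]}}

```text
time_s: 5.55
position: [0.4539, 0.2919, 0.1059]
eef_rot: [0.498, 1.513, -0.498]
ft_force: [-1.9, 0.4, -1.6]
opening: -0.0001
```

{"method": "step_arm", "body": {"commands": [{"x": 0.032, "y": -0.024, "z": 0, "ax": 0, "ay": 0, "az": 0, "hand": -1}, {"x": 0, "y": 0, "z": 0, "ax": 0, "ay": 0, "az": 0, "hand": -1}]}}

```text
time_s: 5.8
position: [0.4543, 0.2916, 0.1059]
eef_rot: [0.498, 1.514, -0.498]
ft_force: [-3.4, 2.9, 0.7]
opening: 0.0003
```

{"method": "step_arm", "body": {"commands": [{"x": 0.032, "y": -0.024, "z": 0, "ax": 0, "ay": 0, "az": 0, "hand": -1}, {"x": 0, "y": 0, "z": 0, "ax": 0, "ay": 0, "az": 0, "hand": -1}]}}

```text
time_s: 6.05
position: [0.4546, 0.2914, 0.1059]
eef_rot: [0.498, 1.514, -0.498]
ft_force: [-4.6, 4.3, 1.2]
opening: -0.0
```

```bash
python3 -c "
from h import *
st()"
```

```text
t 6.05 tcp [0.4546 0.2914 0.1059] cell tip [107.2   1.4  32.9] grasp [107.2   1.4  51.9] Fcell [ 6.27 -0.76  1.19] open -0.0
 toolx [-0.001  0.001 -1.   ]  tooly(cell) [-0. -1.] q [ 0.52  0.22  2.06  0.    0.86 -0.41]
```

```bash
python3 -c "
from h import *
cmd((5,0,0));cmd((0,0,17));cmd((-82/5,-1.4/5,0))"
```

```text
cell (5, 0, 0) -> world frac x,y,z [-0.201  0.148] 0.0
cell (0, 0, 17) -> world frac x,y,z [0. 0.] 0.85
cell (-16.4, -0.27999999999999997, 0) -> world frac x,y,z [ 0.668 -0.476] 0.0
```

{"method": "step_arm", "body": {"commands": [{"x": -0.2, "y": 0.148, "z": 0, "ax": 0, "ay": 0, "az": 0, "hand": -1}, {"x": -0.2, "y": 0.148, "z": 0.2, "ax": 0, "ay": 0, "az": 0, "hand": -1}, {"x": -0.2, "y": 0.148, "z": 0.8, "ax": 0, "ay": 0, "az": 0, "hand": -1}, {"x": 0, "y": 0, "z": 1, "ax": 0, "ay": 0, "az": 0, "hand": -1}, {"x": 0, "y": 0, "z": 1, "ax": 0, "ay": 0, "az": 0, "hand": -1}]}}

```text
time_s: 6.68
position: [0.4434, 0.3001, 0.1678]
eef_rot: [0.498, 1.512, -0.497]
ft_force: [-0.4, 1.1, 0.1]
opening: 0.0001
```

{"method": "step_arm", "body": {"commands": [{"x": 0, "y": 0, "z": 1, "ax": 0, "ay": 0, "az": 0, "hand": 0.1}, {"x": 0, "y": 0, "z": 1, "ax": 0, "ay": 0, "az": 0, "hand": 0.1}, {"x": 0, "y": 0, "z": 1, "ax": 0, "ay": 0, "az": 0, "hand": 0.1}, {"x": 0, "y": 0, "z": 1, "ax": 0, "ay": 0, "az": 0, "hand": 0.1}, {"x": 0, "y": 0, "z": 1, "ax": 0, "ay": 0, "az": 0, "hand": 0.1}]}}

```text
time_s: 7.3
position: [0.4433, 0.2999, 0.2681]
eef_rot: [0.499, 1.511, -0.497]
ft_force: [-0.3, 0.3, 0.2]
opening: 0.0469
```

```bash
python3 -c "
from h import *
st()
for n in('scene','top'):
    a=cam(n)['frame'][:,:,::-1]; a=a[130:310,190:360] if n=='scene' else a[150:300,190:360]
    cv2.imwrite(f'pics/{n}2.png',cv2.resize(a,None,fx=3.3,fy=3.3,interpolation=cv2.INTER_CUBIC))"
```

```text
t 7.3 tcp [0.4433 0.2999 0.2681] cell tip [121.2   1.1 195.1] grasp [121.3   1.2 214.1] Fcell [ 0.47 -0.07  0.2 ] open 46.9
 toolx [ 0.002  0.001 -1.   ]  tooly(cell) [ 0. -1.] q [ 0.55  0.02  1.94 -0.    1.17 -0.39]
```

View pics/scene2.png

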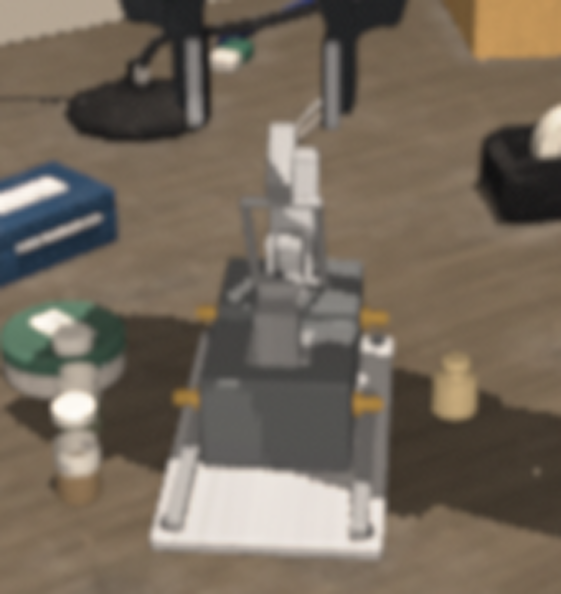

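View pics/top2.png

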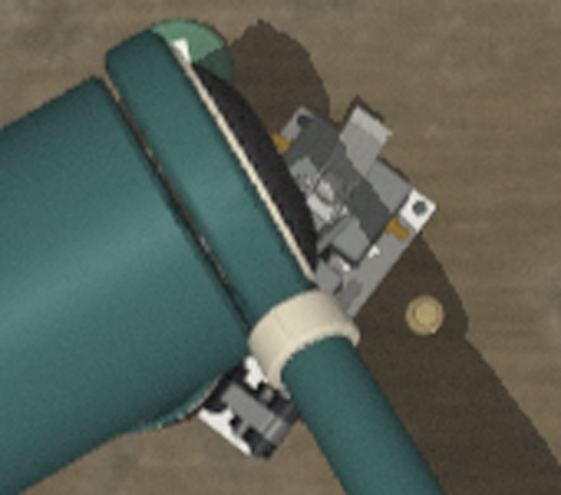

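{"method": "step_arm", "body": {"commands": [{"x": 0.662, "y": -0.472, "z": 0, "ax": 0, "ay": 0, "az": 0, "hand": 0.1}, {"x": 0.662, "y": -0.472, "z": 0, "ax": 0, "ay": 0, "az": 0, "hand": 0.1}, {"x": 0.662, "y": -0.472, "z": 0, "ax": 0, "ay": 0, "az": 0, "hand": 0.1}, {"x": 0.662, "y": -0.472, "z": 0, "ax": 0, "ay": 0, "az": 0, "hand": 0.1}, {"x": 0.662, "y": -0.472, "z": 0, "ax": 0, "ay": 0, "az": 0, "hand": 0.1}]}}

```text
time_s: 8.02
position: [0.5104, 0.2517, 0.2655]
eef_rot: [0.498, 1.513, -0.499]
ft_force: [0.1, -0.1, 0.3]
opening: 0.0471
```

{"method": "step_arm", "body": {"commands": [{"x": 0, "y": 0, "z": -0.8, "ax": 0, "ay": 0, "az": 0, "hand": 0.1}, {"x": 0, "y": 0, "z": -0.8, "ax": 0, "ay": 0, "az": 0, "hand": 0.1}, {"x": 0, "y": 0, "z": -0.8, "ax": 0, "ay": 0, "az": 0, "hand": 0.1}, {"x": 0, "y": 0, "z": -0.35, "ax": 0, "ay": 0, "az": 0, "hand": 0.1}, {"x": 0, "y": 0, "z": 0, "ax": 0, "ay": 0, "az": 0, "hand": 0.1}]}}

```text
time_s: 8.65
position: [0.5086, 0.2527, 0.2098]
eef_rot: [0.496, 1.514, -0.498]
ft_force: [-0.5, -0.1, 0.7]
opening: 0.0469
```

```bash
python3 -c "
from h import *
st()
for n in('scene',):
    a=cam(n)['frame'][:,:,::-1]; a=a[110:260,200:350] if n=='scene' else a[150:300,190:360]
    cv2.imwrite(f'pics/{n}3.png',cv2.resize(a,None,fx=4,fy=4,interpolation=cv2.INTER_CUBIC))"
```

```text
t 8.65 tcp [0.5086 0.2527 0.2098] cell tip [ 40.7   0.6 136.8] grasp [ 40.7   0.6 155.8] Fcell [0.37 0.35 0.68] open 46.9
 toolx [-0.002 -0.001 -1.   ]  tooly(cell) [ 0. -1.] q [ 0.42  0.14  1.93  0.    1.07 -0.52]
```

View pics/scene3.png

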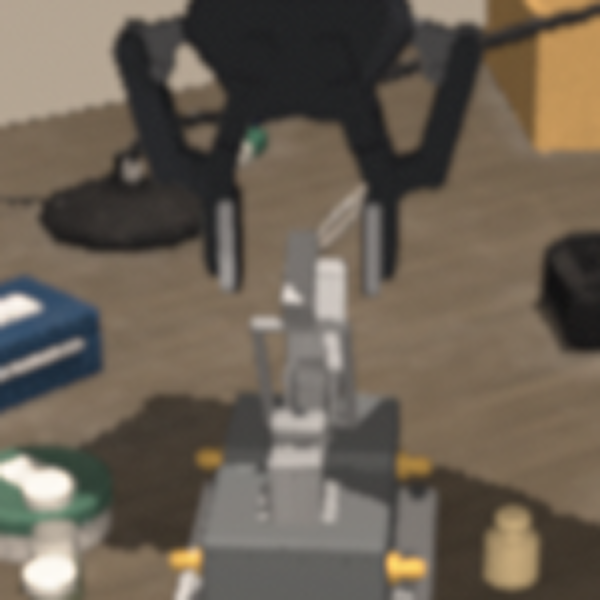

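{"method": "step_arm", "body": {"commands": [{"x": 0, "y": 0, "z": 0.12, "ax": 0, "ay": 0, "az": 0, "hand": -0.5}, {"x": 0, "y": 0, "z": 0, "ax": 0, "ay": 0, "az": 0, "hand": -1}, {"x": 0, "y": 0, "z": 0, "ax": 0, "ay": 0, "az": 0, "hand": -1}, {"x": 0, "y": 0, "z": 0, "ax": 0, "ay": 0, "az": 0, "hand": -1}]}}

```text
time_s: 9.2
position: [0.5094, 0.2527, 0.2143]
eef_rot: [0.498, 1.513, -0.497]
ft_force: [-3.3, -0.9, 6.7]
opening: 0.0098
```

```bash
python3 -c "
from h import *
st()
for n in('scene',):
    a=cam(n)['frame'][:,:,::-1]; a=a[110:260,200:350] if n=='scene' else a[150:300,190:360]
    cv2.imwrite(f'pics/{n}4.png',cv2.resize(a,None,fx=4,fy=4,interpolation=cv2.INTER_CUBIC))
for ph in np.linspace(.97,.30,8): print(ph.round(3),[p.round(1) for p in geo(2.06,ph)])
for b in[(80,86),(78,86),(76,86),(74,86),(72,86),(70,86),(68,86),(66,86),(64,86)]:
  for t,p in inv(*b)[-1:]: print(b,t,p,geo(t,p)[2].round(1))
"
```

```text
t 9.2 tcp [0.5094 0.2527 0.2143] cell tip [ 4.000e+01 -1.000e-01  1.413e+02] grasp [ 4.000e+01 -1.000e-01  1.603e+02] Fcell [2.11 2.63 6.68] open 9.8
 toolx [ 0.  0. -1.]  tooly(cell) [-0. -1.] q [ 0.42  0.14  1.93  0.    1.08 -0.52]
0.97 [array([ 4. , 62.4]), array([ 49., 128.]), array([ 39.9, 153.6])]
0.874 [array([ 4. , 62.4]), array([ 55. , 123.4]), array([ 48.4, 149.8])]
0.779 [array([ 4. , 62.4]), array([ 60.6, 118.3]), array([ 56.6, 145.2])]
0.683 [array([ 4. , 62.4]), array([ 65.7, 112.6]), array([ 64.2, 139.8])]
0.587 [array([ 4. , 62.4]), array([ 70.2, 106.5]), array([ 71.3, 133.7])]
0.491 [array([ 4. , 62.4]), array([ 74.1, 100. ]), array([ 77.8, 126.9])]
0.396 [array([ 4. , 62.4]), array([77.4, 93.1]), array([ 83.7, 119.5])]
0.3 [array([ 4. , 62.4]), array([80. , 85.9]), array([ 88.8, 111.7])]
(80, 86) 2.062 0.301 [ 88.7 111.8]
(78, 86) 1.956 0.305 [ 86.7 111.8]
(76, 86) 1.847 0.307 [ 84.6 111.8]
(74, 86) 1.734 0.306 [ 82.6 111.8]
(72, 86) 1.615 0.301 [ 80.8 111.7]
(70, 86) 1.488 0.293 [ 79.  111.7]
(68, 86) 1.349 0.28 [ 77.3 111.6]
(66, 86) 1.189 0.259 [ 75.8 111.3]
(64, 86) 0.993 0.229 [ 74.6 111.1]
```

View pics/scene4.png

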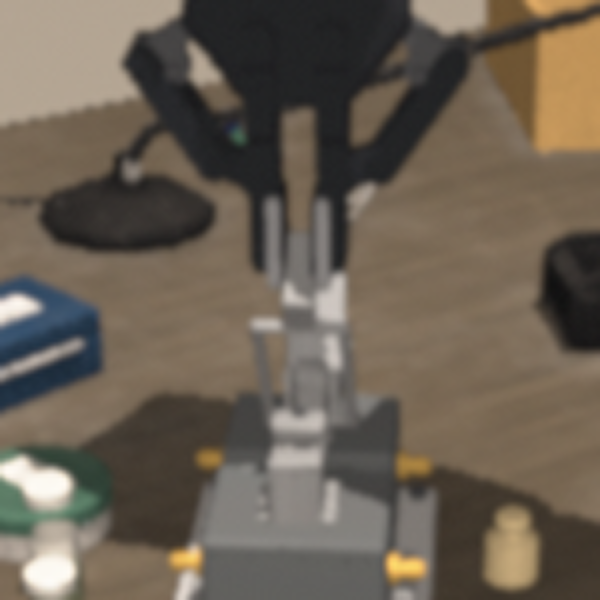

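{"method": "step_arm", "body": {"commands": [{"x": -0.171, "y": 0.126, "z": -0.095, "ax": 0, "ay": 0, "az": 0, "hand": -1}, {"x": -0.171, "y": 0.126, "z": -0.095, "ax": 0, "ay": 0, "az": 0, "hand": -1}, {"x": 0, "y": 0, "z": 0, "ax": 0, "ay": 0, "az": 0, "hand": -1}]}}

```text
time_s: 9.62
position: [0.5033, 0.2573, 0.211]
eef_rot: [0.497, 1.51, -0.497]
ft_force: [-2.4, -3.9, 7.7]
opening: 0.0096
```

```bash
python3 -c "
from h import *
st()"
```

```text
t 9.625 tcp [0.5033 0.2573 0.211 ] cell tip [ 47.5  -0.2 138. ] grasp [ 4.76e+01 -1.00e-01  1.57e+02] Fcell [-0.41  4.55  7.72] open 9.6
 toolx [ 0.002 -0.001 -1.   ]  tooly(cell) [ 0. -1.] q [ 0.43  0.13  1.94 -0.    1.07 -0.51]
```

{"method": "step_arm", "body": {"commands": [{"x": -0.165, "y": 0.122, "z": -0.115, "ax": 0, "ay": 0, "az": 0, "hand": -1}, {"x": -0.165, "y": 0.122, "z": -0.115, "ax": 0, "ay": 0, "az": 0, "hand": -1}, {"x": -0.153, "y": 0.113, "z": -0.135, "ax": 0, "ay": 0, "az": 0, "hand": -1}, {"x": -0.153, "y": 0.113, "z": -0.135, "ax": 0, "ay": 0, "az": 0, "hand": -1}]}}

```text
time_s: 10.12
position: [0.4907, 0.267, 0.2015]
eef_rot: [0.498, 1.51, -0.497]
ft_force: [-1.5, -3.2, 7.8]
opening: 0.0099
```

{"method": "step_arm", "body": {"commands": [{"x": -0.143, "y": 0.105, "z": -0.153, "ax": 0, "ay": 0, "az": 0, "hand": -1}, {"x": -0.143, "y": 0.105, "z": -0.153, "ax": 0, "ay": 0, "az": 0, "hand": -1}, {"x": 0, "y": 0, "z": 0, "ax": 0, "ay": 0, "az": 0, "hand": -1}]}}

```text
time_s: 10.5
position: [0.4842, 0.2713, 0.1945]
eef_rot: [0.498, 1.512, -0.497]
ft_force: [-2.9, -1.6, 6.9]
opening: 0.0103
```

```bash
python3 -c "
from h import *
st()
for n in('scene','top'):
    a=cam(n)['frame'][:,:,::-1]; a=a[110:260,200:350] if n=='scene' else a[150:300,190:360]
    cv2.imwrite(f'pics/{n}5.png',cv2.resize(a,None,fx=4,fy=4,interpolation=cv2.INTER_CUBIC))
"
```

```text
t 10.5 tcp [0.4842 0.2713 0.1945] cell tip [ 7.140e+01 -1.000e-01  1.215e+02] grasp [ 71.4  -0.  140.5] Fcell [1.38 3.05 6.93] open 10.3
 toolx [ 0.001  0.    -1.   ]  tooly(cell) [-0. -1.] q [ 0.47  0.13  1.97 -0.    1.04 -0.47]
```

View pics/scene5.png

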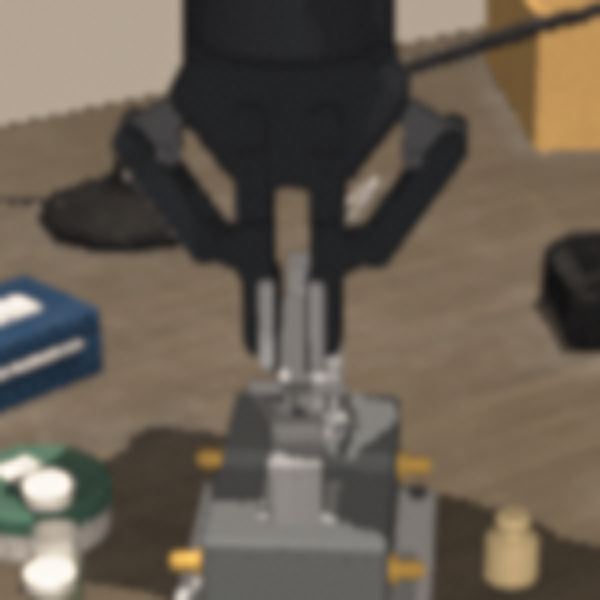

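View pics/top5.png

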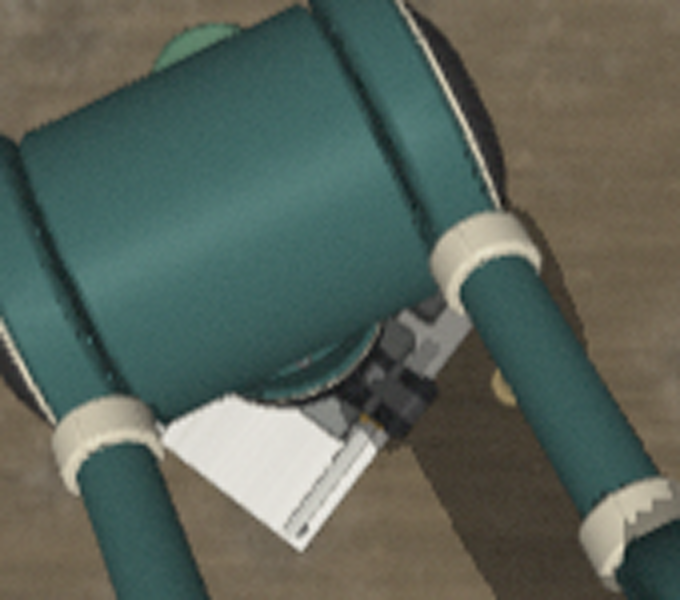

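```bash
python3 -c "
from h import *
g=lambda u,v:(200+(u+.5)/4-.5,110+(v+.5)/4-.5)
d=cam('scene')
print(yp('scene',g(297,255)))
for P in[(65.8,0,142),(71.3,0,133.7),(70.2,17,106.5),(70.2,-17,106.5)]:
  u=proj('scene',c2w(np.array(P)/1000));print(P,(u-[200,110])*4)
a=d['frame'][:,:,::-1][165:235,250:310];cv2.imwrite('pics/z6.png',cv2.resize(a,None,fx=9,fy=8.5,interpolation=cv2.INTER_CUBIC))
"
```

```text
[ 55.7   0.  159.9]
(65.8, 0, 142) [293.8752752 308.1584581]
(71.3, 0, 133.7) [292.93605294 334.46241736]
(70.2, 17, 106.5) [338.70750082 398.83892171]
(70.2, -17, 106.5) [249.75913756 396.44766171]
```

View pics/z6.png

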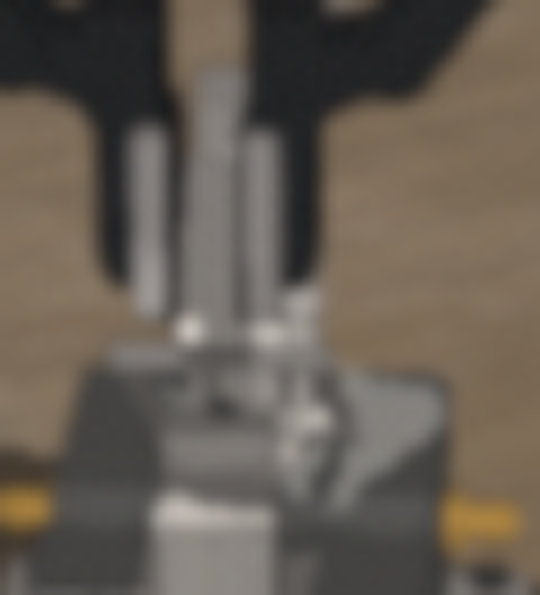

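```bash
python3 -c "
from h import *
C['scene']=C.get('scene') or robot.get_image('scene')
f=lambda P:(proj('scene',c2w(np.array(P)/1000))-[250,165])*[9,8.5]
for th in(2.06,1.8,1.6,1.4,1.2):
  c,s=np.cos(th),np.sin(th)
  e=np.array([c*49-s*15,80+s*49+c*15]);
  print(th,e.round(1),[f((e[0],y,e[1])).round(0) for y in(-12,12)])
for P in [(71.3,-6,133.7),(71.3,6,133.7),(65.8,-6,142),(65.8,6,142),(70,17,106.5),(70,-17,106.5)]:print(P,f(P).round(0))
a=cam('scene')['frame'][:,:,::-1][165:235,250:310];cv2.imwrite('pics/z7.png',cv2.convertScaleAbs(cv2.resize(a,None,fx=9,fy=8.5,interpolation=cv2.INTER_LANCZOS4),alpha=1.8))
"
```

```text
2.06 [-36.3 116.2] [array([195.,  89.]), array([322.,  91.])]
1.8 [-25.7 124.3] [array([190.,  72.]), array([318.,  75.])]
1.6 [-16.4 128.5] [array([185.,  71.]), array([315.,  74.])]
1.4 [ -6.5 130.8] [array([180.,  81.]), array([312.,  83.])]
1.2 [  3.8 131.1] [array([175., 101.]), array([308., 104.])]
(71.3, -6, 133.7) [173. 242.]
(71.3, 6, 133.7) [245. 244.]
(65.8, -6, 142) [175. 187.]
(65.8, 6, 142) [247. 188.]
(70, 17, 106.5) [312. 380.]
(70, -17, 106.5) [112. 374.]
```

View pics/z7.png

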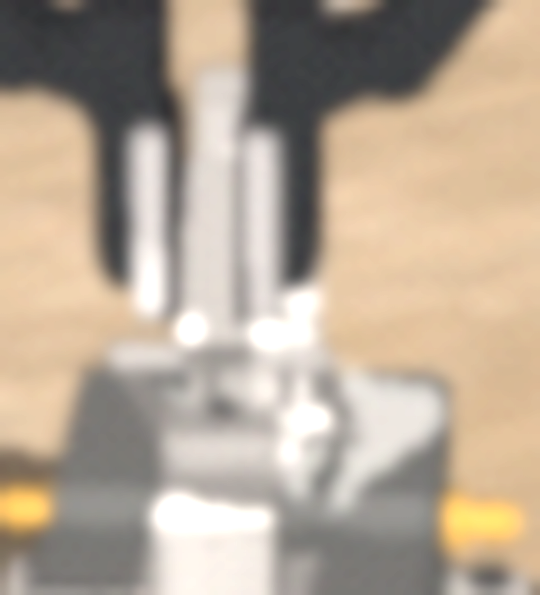

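{"method": "step_arm", "body": {"commands": [{"x": -0.175, "y": 0.129, "z": -0.1, "ax": 0, "ay": 0, "az": 0, "hand": -1}, {"x": -0.175, "y": 0.129, "z": -0.1, "ax": 0, "ay": 0, "az": 0, "hand": -1}, {"x": -0.175, "y": 0.129, "z": -0.15, "ax": 0, "ay": 0, "az": 0, "hand": -1}, {"x": 0, "y": 0, "z": 0, "ax": 0, "ay": 0, "az": 0, "hand": -1}]}}

```text
time_s: 11.2
position: [0.4736, 0.2793, 0.1862]
eef_rot: [0.497, 1.513, -0.497]
ft_force: [0.0, -1.4, 3.3]
opening: 0.0099
```

```bash
python3 -c "
from h import *
st()
a=cam('scene')['frame'][:,:,::-1][165:235,240:310];cv2.imwrite('pics/z8.png',cv2.convertScaleAbs(cv2.resize(a,None,fx=8.5,fy=8.5,interpolation=cv2.INTER_LANCZOS4),alpha=1.5))
"
```

```text
t 11.2 tcp [0.4736 0.2793 0.1862] cell tip [ 84.7  -0.2 113.2] grasp [ 84.7  -0.2 132.2] Fcell [-0.84  1.11  3.25] open 9.9
 toolx [ 0.001  0.    -1.   ]  tooly(cell) [ 0.001 -1.   ] q [ 0.49  0.13  1.99 -0.    1.02 -0.45]
```

View pics/z8.png

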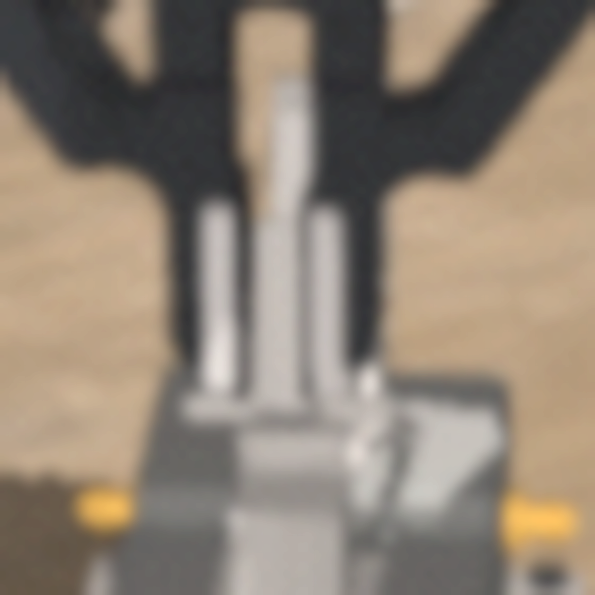

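```bash
cat > est.py <<'E'
from h import *
from scipy.optimize import least_squares
# estimate lever & loop from scene pixels: bar row(left end), tab top row, handle top row
def est(barL,tabtop,handtop=None,dz=0):
    def res(q,full=False):
        th,ph=q;pin,bar,tab=geo(th,ph);c,s=np.cos(ph),np.sin(ph)
        te=bar+np.array([16*c-32*s,16*s+32*c])
        P=lambda x,y,z:proj('scene',c2w(np.array([x,y,z+dz])/1000))
        r=[P(bar[0],-17,bar[1])[1]-barL]
        if tabtop is not None: r.append(P(te[0]+3*c*-1,0,te[1]-3*s)[1]-tabtop)
        if handtop is not None:
            c2,s2=np.cos(th),np.sin(th);e=(c2*49-s2*14,80+s2*49+c2*14);r.append(P(e[0],0,e[1])[1]-handtop)
        return r
    s=least_squares(res,[1.9,.5]);q=s.x;pin,bar,tab=geo(*q)
    print("lever %.2f loop %.2f"%tuple(q),"bar",bar.round(1),"tab",tab.round(1),"res",np.round(s.fun,2))
E
python3 -c "
from est import *
est(165+405/8.5,165+215/8.5)
est(165+405/8.5,165+215/8.5,165+85/8.5)
est(165+405/8.5,None,165+85/8.5)
"
```

```text
lever 2.63 loop 0.52 bar [ 81.8 107.1] tab [ 84.6 134.2] res [-0.39  0.34]
lever 2.01 loop 0.53 bar [ 71.9 102.2] tab [ 74.7 129.3] res [-0.54  0.47  0.05]
lever 2.01 loop 0.52 bar [ 72.2 101.5] tab [ 75.3 128.5] res [-0.  0.]
```

{"method": "step_arm", "body": {"commands": [{"x": 0, "y": 0, "z": 0, "ax": 0, "ay": 0, "az": 0, "hand": -0.2}, {"x": 0, "y": 0, "z": 0, "ax": 0, "ay": 0, "az": 0, "hand": -0.2}, {"x": 0, "y": 0, "z": 0.6, "ax": 0, "ay": 0, "az": 0, "hand": -0.2}, {"x": 0, "y": 0, "z": 1, "ax": 0, "ay": 0, "az": 0, "hand": -0.2}, {"x": -0.5, "y": 0.37, "z": 1, "ax": 0, "ay": 0, "az": 0, "hand": -0.2}]}}

```text
time_s: 11.92
position: [0.4638, 0.2865, 0.2397]
eef_rot: [0.499, 1.512, -0.498]
ft_force: [-0.1, 0.1, -0.1]
opening: 0.0339
```

{"method": "step_arm", "body": {"commands": [{"x": -0.8, "y": 0.59, "z": 0.3, "ax": 0, "ay": 0, "az": 0, "hand": -0.2}, {"x": -0.8, "y": 0.59, "z": 0, "ax": 0, "ay": 0, "az": 0, "hand": -0.2}, {"x": -0.8, "y": 0.59, "z": 0, "ax": 0, "ay": 0, "az": 0, "hand": -0.2}, {"x": -0.8, "y": 0.59, "z": 0, "ax": 0, "ay": 0, "az": 0, "hand": -0.2}, {"x": -0.8, "y": 0.59, "z": 0, "ax": 0, "ay": 0, "az": 0, "hand": -0.2}]}}

```text
time_s: 12.55
position: [0.3821, 0.3461, 0.2438]
eef_rot: [0.497, 1.514, -0.498]
ft_force: [-0.6, 0.0, -0.6]
opening: 0.0345
```

```bash
python3 -c "
from h import *
st()
for n in('scene','top'):
    a=cam(n)['frame'][:,:,::-1]; a=a[160:250,230:320] if n=='scene' else a[170:260,240:330]
    cv2.imwrite(f'pics/{n}9.png',cv2.resize(a,None,fx=6.5,fy=6.5,interpolation=cv2.INTER_LANCZOS4))
"
```

```text
t 12.55 tcp [0.3821 0.3461 0.2438] cell tip [198.    0.5 170.8] grasp [198.    0.5 189.8] Fcell [ 0.47  0.34 -0.64] open 34.5
 toolx [-0.001 -0.001 -1.   ]  tooly(cell) [ 0. -1.] q [ 0.69  0.01  2.01  0.    1.13 -0.25]
```

View pics/scene9.png

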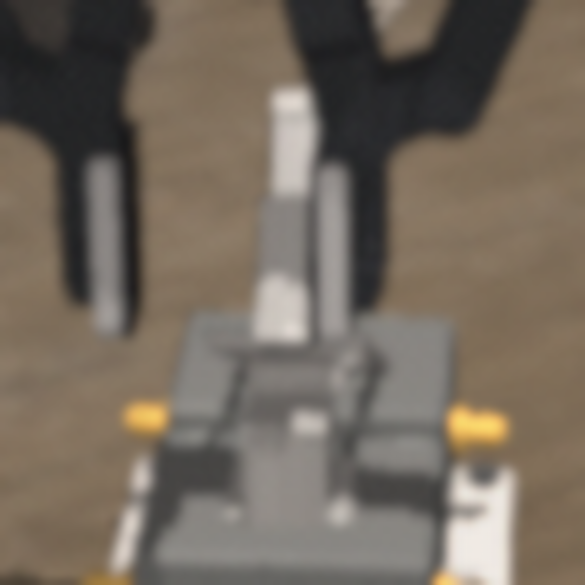

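View pics/top9.png

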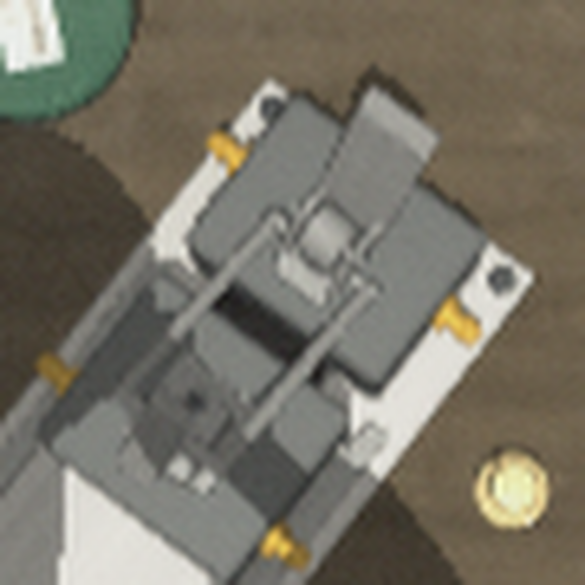

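```bash
python3 -c "
from h import *
a=cam('top')['frame'][:,:,::-1][210:260,245:305]
a=cv2.resize(a,None,fx=10,fy=10,interpolation=cv2.INTER_LANCZOS4)
cv2.imwrite('pics/t10.png',cv2.convertScaleAbs(a,alpha=2.2,beta=-60))
a=cam('scene')['frame'][:,:,::-1][185:245,255:305]
a=cv2.resize(a,None,fx=10,fy=10,interpolation=cv2.INTER_LANCZOS4)
cv2.imwrite('pics/s10.png',cv2.convertScaleAbs(a,alpha=2,beta=-50))
"
```

```text
(no output)
```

View pics/t10.png

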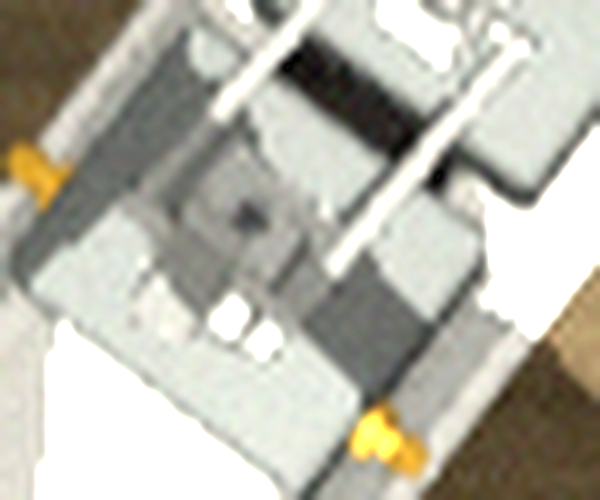

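View pics/s10.png

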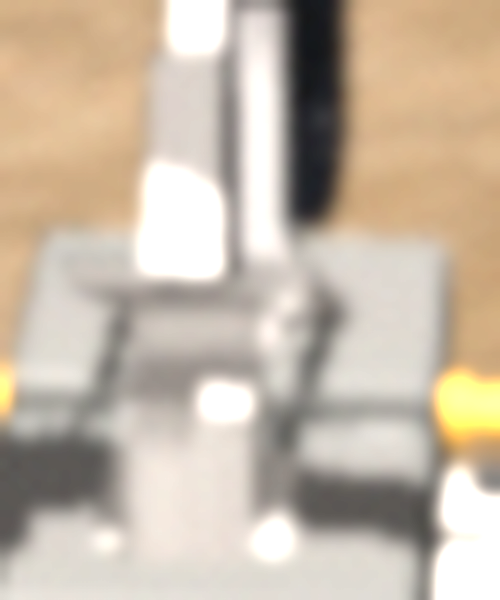

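```bash
python3 -c "
from est import *
f=lambda u,v:(245+(u+.5)/10-.5,210+(v+.5)/10-.5)
g=lambda u,v:(255+(u+.5)/10-.5,185+(v+.5)/10-.5)
print('barL',trc(f(145,195),g(78,283)))
print('barR',trc(f(278,308),g(330,295)))
print('tab base', trc(f(230,315),g(180,278)),trc(f(248,328),g(180,278)))
est(185+28.5-.5,185+5.5-.5)
est(185+28.5-.5,185+5.5-.5,160+92/6.5)
"
```

```text
barL (array([ 69.5, -17.6,  99.7]), np.float64(0.5))
barR (array([71.1, 17.5, 99.9]), np.float64(7.9))
tab base (array([ 77.8,   3.5, 105.1]), np.float64(8.7)) (array([ 77.8,   5.5, 105.1]), np.float64(12.6))
lever 2.63 loop 0.52 bar [ 81.8 107.1] tab [ 84.7 134.2] res [-0.73  0.64]
lever 1.91 loop 0.52 bar [ 70.4 101.5] tab [ 73.4 128.6] res [-0.93  0.81  0.13]
```

{"method": "step_arm", "body": {"commands": [{"x": 0.822, "y": -0.606, "z": 0, "ax": 0, "ay": 0, "az": 0, "hand": -0.2}, {"x": 0.822, "y": -0.606, "z": 0, "ax": 0, "ay": 0, "az": 0, "hand": -0.2}, {"x": 0.822, "y": -0.606, "z": 0, "ax": 0, "ay": 0, "az": 0, "hand": -0.2}, {"x": 0.822, "y": -0.606, "z": 0, "ax": 0, "ay": 0, "az": 0, "hand": -0.2}, {"x": 0.822, "y": -0.606, "z": 0, "ax": 0, "ay": 0, "az": 0, "hand": -0.2}]}}

```text
time_s: 13.48
position: [0.4671, 0.2837, 0.2443]
eef_rot: [0.498, 1.513, -0.498]
ft_force: [0.9, -0.1, 0.4]
opening: 0.0343
```

{"method": "step_arm", "body": {"commands": [{"x": 0.822, "y": -0.606, "z": 0, "ax": 0, "ay": 0, "az": 0, "hand": -0.2}, {"x": 0, "y": 0, "z": -0.9, "ax": 0, "ay": 0, "az": 0, "hand": -0.2}, {"x": 0, "y": 0, "z": -0.9, "ax": 0, "ay": 0, "az": 0, "hand": -0.2}, {"x": 0, "y": 0, "z": -0.9, "ax": 0, "ay": 0, "az": 0, "hand": -0.2}, {"x": 0, "y": 0, "z": 0, "ax": 0, "ay": 0, "az": 0, "hand": -0.2}]}}

```text
time_s: 14.1
position: [0.4801, 0.2722, 0.1873]
eef_rot: [0.494, 1.517, -0.501]
ft_force: [-0.4, 0.1, -0.2]
opening: 0.0342
```

```bash
python3 -c "
from h import *
st()
a=cam('scene')['frame'][:,:,::-1][165:235,240:310];cv2.imwrite('pics/z11.png',cv2.convertScaleAbs(cv2.resize(a,None,fx=8.5,fy=8.5,interpolation=cv2.INTER_LANCZOS4),alpha=1.5))
"
```

```text
t 14.1 tcp [0.4801 0.2722 0.1873] cell tip [ 75.4   2.  114.3] grasp [ 75.4   1.9 133.3] Fcell [ 0.39  0.17 -0.16] open 34.2
 toolx [-0.005 -0.002 -1.   ]  tooly(cell) [ 0.001 -1.   ] q [ 0.47  0.14  1.98  0.    1.03 -0.47]
```

View pics/z11.png

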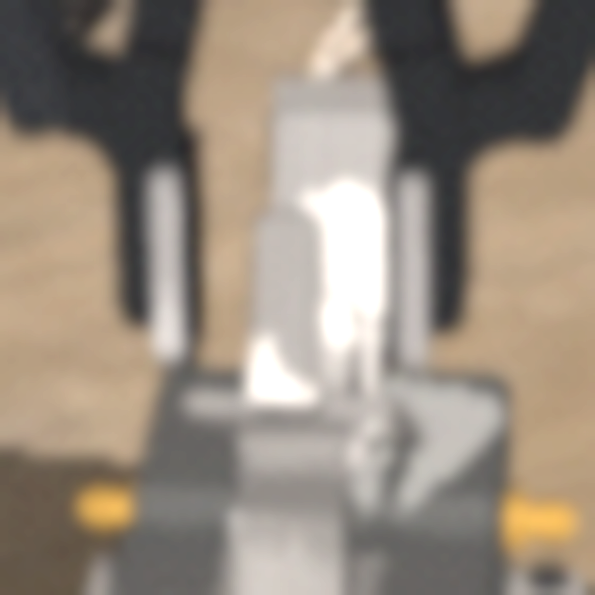

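{"method": "step_arm", "body": {"commands": [{"x": 0.03, "y": 0.04, "z": 0, "ax": 0, "ay": 0, "az": 0, "hand": -0.6}, {"x": 0, "y": 0, "z": 0, "ax": 0, "ay": 0, "az": 0, "hand": -1}, {"x": 0, "y": 0, "z": 0, "ax": 0, "ay": 0, "az": 0, "hand": -1}, {"x": 0, "y": 0, "z": 0, "ax": 0, "ay": 0, "az": 0, "hand": -1}]}}

```text
time_s: 14.65
position: [0.4825, 0.2734, 0.1907]
eef_rot: [0.498, 1.513, -0.498]
ft_force: [-4.8, -1.8, 4.1]
opening: 0.0101
```

```bash
python3 -c "
from h import *
st()
for q in[(1.95,.52),(2.06,.45),(2.06,.4),(2.06,.35),(2.06,.3)]:print(q,[p.round(1) for p in geo(*q)[1:]])"
```

```text
t 14.65 tcp [0.4825 0.2734 0.1907] cell tip [ 74.1  -0.6 117.7] grasp [ 74.1  -0.6 136.7] Fcell [2.81 4.33 4.09] open 10.1
 toolx [-0.001 -0.    -1.   ]  tooly(cell) [-0. -1.] q [ 0.47  0.14  1.98  0.    1.03 -0.46]
(1.95, 0.52) [array([ 71.1, 101.6]), array([ 74. , 128.6])]
(2.06, 0.45) [array([75.6, 97. ]), array([ 80.5, 123.8])]
(2.06, 0.4) [array([77.3, 93.4]), array([ 83.4, 119.9])]
(2.06, 0.35) [array([78.7, 89.7]), array([ 86.2, 115.8])]
(2.06, 0.3) [array([80. , 85.9]), array([ 88.8, 111.7])]
```

{"method": "step_arm", "body": {"commands": [{"x": -0.131, "y": 0.097, "z": -0.12, "ax": 0, "ay": 0, "az": 0, "hand": -1}, {"x": -0.131, "y": 0.097, "z": -0.12, "ax": 0, "ay": 0, "az": 0, "hand": -1}, {"x": -0.121, "y": 0.089, "z": -0.2, "ax": 0, "ay": 0, "az": 0, "hand": -1}, {"x": 0, "y": 0, "z": 0, "ax": 0, "ay": 0, "az": 0, "hand": -1}, {"x": 0, "y": 0, "z": 0, "ax": 0, "ay": 0, "az": 0, "hand": -1}]}}

```text
time_s: 15.28
position: [0.4756, 0.279, 0.182]
eef_rot: [0.497, 1.512, -0.497]
ft_force: [-3.9, -4.3, 5.5]
opening: 0.0098
```

```bash
python3 -c "
from h import *
st()
a=cam('scene')['frame'][:,:,::-1][165:235,240:310];cv2.imwrite('pics/z12.png',cv2.convertScaleAbs(cv2.resize(a,None,fx=8.5,fy=8.5,interpolation=cv2.INTER_LANCZOS4),alpha=1.5))
"
```

```text
t 15.275 tcp [0.4756 0.279  0.182 ] cell tip [ 82.8  -1.1 109. ] grasp [ 82.8  -1.1 128. ] Fcell [0.58 5.79 5.49] open 9.8
 toolx [ 0.001 -0.    -1.   ]  tooly(cell) [ 0.001 -1.   ] q [ 0.49  0.14  1.99 -0.    1.01 -0.45]
```

View pics/z12.png

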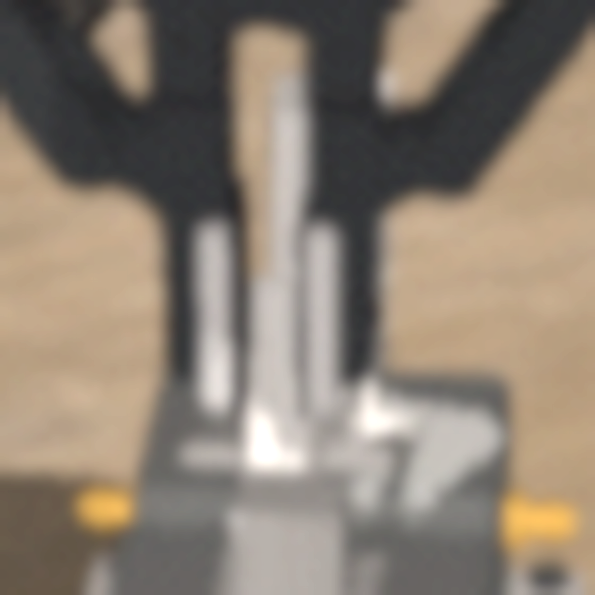

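```bash
python3 -c "
from est import *
est(165+453/8.5-.5,165+278/8.5-.5,165+83/8.5-.5)
est(165+405/8.5-.5,165+208/8.5-.5,165+85/8.5-.5)
for b in[(66,86),(77.3,93.4),(78,86),(80,86),(73,98)]: print(b,(proj('scene',c2w([b[0]/1e3,-.017,b[1]/1e3]))-[240,165])*8.5)
for x,z in[(70.5,93.5),(70.5,90),(81,83)]: print((x,z),(proj('scene',c2w([x/1e3,0,z/1e3]))-[240,165])*8.5)
"
```

```text
lever 1.91 loop 0.41 bar [74.3 93.9] tab [ 80.1 120.5] res [-0.17  0.14  0.03]
lever 1.96 loop 0.54 bar [ 70.4 103. ] tab [ 72.8 130.1] res [-0.93  0.82  0.1 ]
(66, 86) [195.72365115 464.18392221]
(77.3, 93.4) [188.3479804  457.93558773]
(78, 86) [188.9094243  495.93266011]
(80, 86) [187.75576896 501.30775284]
(73, 98) [190.22821153 424.07341064]
(70.5, 93.5) [285.91004583 442.20728315]
(70.5, 90) [286.16779715 459.26142374]
(81, 83) [281.77715892 521.38170354]
```

{"method": "step_arm", "body": {"commands": [{"x": -0.12, "y": 0.06, "z": -0.05, "ax": 0, "ay": 0, "az": 0, "hand": -1}, {"x": -0.1, "y": 0.074, "z": -0.1, "ax": 0, "ay": 0, "az": 0, "hand": -1}, {"x": -0.06, "y": 0.045, "z": -0.15, "ax": 0, "ay": 0, "az": 0, "hand": -1}, {"x": 0, "y": 0, "z": 0, "ax": 0, "ay": 0, "az": 0, "hand": -1}]}}

```text
time_s: 15.88
position: [0.4695, 0.283, 0.1755]
eef_rot: [0.498, 1.513, -0.498]
ft_force: [-3.0, -3.1, 5.3]
opening: 0.0097
```

```bash
python3 -c "
from h import *
st()
a=cam('scene')['frame'][:,:,::-1][165:235,240:310];cv2.imwrite('pics/z13.png',cv2.convertScaleAbs(cv2.resize(a,None,fx=8.5,fy=8.5,interpolation=cv2.INTER_LANCZOS4),alpha=1.5))
"
```

```text
t 15.875 tcp [0.4695 0.283  0.1755] cell tip [ 90.1  -0.7 102.5] grasp [ 90.1  -0.7 121.5] Fcell [0.57 4.29 5.33] open 9.7
 toolx [ 0.  0. -1.]  tooly(cell) [-0. -1.] q [ 0.5   0.14  2.    0.    1.   -0.44]
```

View pics/z13.png

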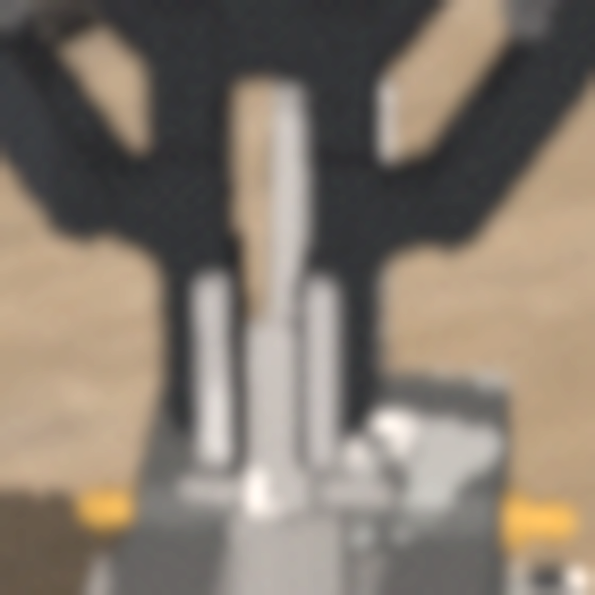

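```bash
python3 -c "
from est import *
est(165+489/8.5-.5,165+325/8.5-.5,165+84/8.5-.5)
est(165+489/8.5-.5,165+325/8.5-.5)
"
```

```text
lever 1.93 loop 0.33 bar [76.9 87.7] tab [ 85.  113.7] res [-0.01  0.01  0.  ]
lever 1.94 loop 0.33 bar [77.2 87.8] tab [ 85.2 113.8] res [0. 0.]
```

{"method": "step_arm", "body": {"commands": [{"x": 0, "y": 0, "z": -0.05, "ax": 0, "ay": 0, "az": 0, "hand": -1}, {"x": 0, "y": 0, "z": 0, "ax": 0, "ay": 0, "az": 0, "hand": -1}]}}

```text
time_s: 16.23
position: [0.4696, 0.283, 0.1749]
eef_rot: [0.498, 1.513, -0.497]
ft_force: [-4.3, -2.7, 5.7]
opening: 0.0105
```

{"method": "step_arm", "body": {"commands": [{"x": 0, "y": 0, "z": -0.05, "ax": 0, "ay": 0, "az": 0, "hand": -1}, {"x": 0, "y": 0, "z": 0, "ax": 0, "ay": 0, "az": 0, "hand": -1}]}}

```text
time_s: 16.48
position: [0.4696, 0.2831, 0.1742]
eef_rot: [0.498, 1.513, -0.497]
ft_force: [-4.2, -1.9, 7.8]
opening: 0.01
```

```bash
python3 -c "
from h import *
st()
"
```

```text
t 16.475 tcp [0.4696 0.2831 0.1742] cell tip [ 90.1  -0.9 101.2] grasp [ 90.1  -0.9 120.2] Fcell [2.22 4.04 7.83] open 10.0
 toolx [ 0.     0.001 -1.   ]  tooly(cell) [-0. -1.] q [ 0.5   0.14  2.    0.    1.   -0.44]
```

{"method": "step_arm", "body": {"commands": [{"x": 0, "y": 0, "z": -0.04, "ax": 0, "ay": 0, "az": 0, "hand": -1}, {"x": 0, "y": 0, "z": 0, "ax": 0, "ay": 0, "az": 0, "hand": -1}]}}

```text
time_s: 16.73
position: [0.4697, 0.2832, 0.174]
eef_rot: [0.498, 1.513, -0.497]
ft_force: [-6.0, -3.2, 10.5]
opening: 0.0099
```

{"method": "step_arm", "body": {"commands": [{"x": 0, "y": 0, "z": -0.04, "ax": 0, "ay": 0, "az": 0, "hand": -1}, {"x": 0, "y": 0, "z": 0, "ax": 0, "ay": 0, "az": 0, "hand": -1}]}}

```text
time_s: 16.98
position: [0.4697, 0.2832, 0.1738]
eef_rot: [0.499, 1.513, -0.497]
ft_force: [-7.0, -3.5, 14.0]
opening: 0.01
```

```bash
python3 -c "
from h import *
st()
a=cam('scene')['frame'][:,:,::-1][165:235,240:310];cv2.imwrite('pics/z14.png',cv2.convertScaleAbs(cv2.resize(a,None,fx=8.5,fy=8.5,interpolation=cv2.INTER_LANCZOS4),alpha=1.5))
"
```

```text
t 16.975 tcp [0.4697 0.2832 0.1738] cell tip [ 90.1  -1.  100.8] grasp [ 90.1  -1.  119.8] Fcell [ 3.57  6.93 14.02] open 10.0
 toolx [ 0.     0.001 -1.   ]  tooly(cell) [-0. -1.] q [ 0.5   0.14  2.    0.    0.99 -0.44]
```

View pics/z14.png

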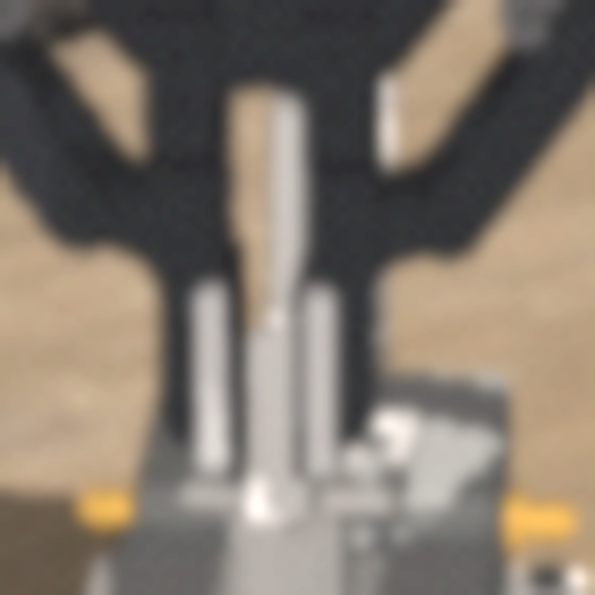

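{"method": "step_arm", "body": {"commands": [{"x": -0.03, "y": -0.04, "z": 0.05, "ax": 0, "ay": 0, "az": 0, "hand": -1}, {"x": 0.06, "y": -0.045, "z": 0, "ax": 0, "ay": 0, "az": 0, "hand": -1}, {"x": 0.06, "y": -0.045, "z": 0, "ax": 0, "ay": 0, "az": 0, "hand": -1}, {"x": 0, "y": 0, "z": 0, "ax": 0, "ay": 0, "az": 0, "hand": -1}]}}

```text
time_s: 17.52
position: [0.4717, 0.281, 0.1741]
eef_rot: [0.5, 1.513, -0.496]
ft_force: [-4.7, -0.8, 8.2]
opening: 0.0101
```

```bash
python3 -c "
from h import *
st()
"
```

```text
t 17.525 tcp [0.4717 0.281  0.1741] cell tip [ 87.2  -0.6 101.1] grasp [ 87.2  -0.5 120.1] Fcell [3.32 3.46 8.19] open 10.1
 toolx [ 0.001  0.002 -1.   ]  tooly(cell) [-0. -1.] q [ 0.49  0.14  2.    0.    0.99 -0.44]
```

{"method": "step_arm", "body": {"commands": [{"x": 0.06, "y": -0.045, "z": 0, "ax": 0, "ay": 0, "az": 0, "hand": -1}, {"x": 0.06, "y": -0.045, "z": 0, "ax": 0, "ay": 0, "az": 0, "hand": -1}, {"x": 0, "y": 0, "z": 0, "ax": 0, "ay": 0, "az": 0, "hand": -1}]}}

```text
time_s: 17.9
position: [0.4739, 0.2794, 0.1741]
eef_rot: [0.5, 1.513, -0.496]
ft_force: [-5.6, -0.5, 9.2]
opening: 0.0102
```

```bash
python3 -c "
from h import *
st()
a=cam('scene')['frame'][:,:,::-1][165:235,240:310];cv2.imwrite('pics/z15.png',cv2.convertScaleAbs(cv2.resize(a,None,fx=8.5,fy=8.5,interpolation=cv2.INTER_LANCZOS4),alpha=1.5))
"
```

```text
t 17.9 tcp [0.4739 0.2794 0.1741] cell tip [ 84.6  -0.6 101.1] grasp [ 84.5  -0.5 120.1] Fcell [4.25 3.74 9.19] open 10.2
 toolx [ 0.     0.002 -1.   ]  tooly(cell) [-0. -1.] q [ 0.49  0.15  2.    0.    0.99 -0.45]
```

View pics/z15.png

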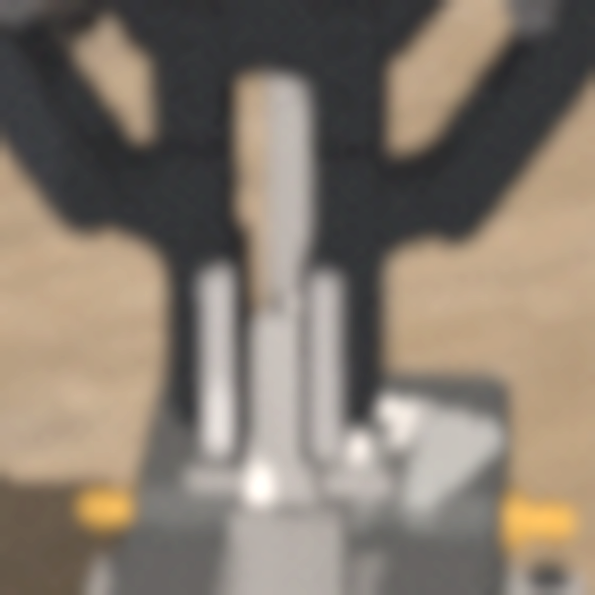

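{"method": "step_arm", "body": {"commands": [{"x": 0.06, "y": -0.045, "z": 0, "ax": 0, "ay": 0, "az": 0, "hand": -1}, {"x": 0.06, "y": -0.045, "z": 0, "ax": 0, "ay": 0, "az": 0, "hand": -1}, {"x": 0, "y": 0, "z": 0, "ax": 0, "ay": 0, "az": 0, "hand": -1}]}}

```text
time_s: 18.32
position: [0.4758, 0.2778, 0.1741]
eef_rot: [0.5, 1.514, -0.497]
ft_force: [-6.8, 0.8, 9.6]
opening: 0.0101
```

```bash
python3 -c "
from h import *
st()
"
```

```text
t 18.325 tcp [0.4758 0.2778 0.1741] cell tip [ 82.2  -0.3 101.1] grasp [ 82.1  -0.3 120.1] Fcell [5.97 3.37 9.57] open 10.1
 toolx [-0.001  0.002 -1.   ]  tooly(cell) [-0.001 -1.   ] q [ 0.48  0.15  2.    0.    1.   -0.45]
```

{"method": "step_arm", "body": {"commands": [{"x": 0.05, "y": -0.037, "z": 0, "ax": 0, "ay": 0, "az": 0, "hand": -1}, {"x": 0.03, "y": -0.022, "z": 0, "ax": 0, "ay": 0, "az": 0, "hand": -1}, {"x": 0, "y": 0, "z": 0, "ax": 0, "ay": 0, "az": 0, "hand": -1}]}}

```text
time_s: 18.7
position: [0.4771, 0.277, 0.1741]
eef_rot: [0.501, 1.515, -0.496]
ft_force: [-8.5, 2.2, 10.0]
opening: 0.0096
```

```bash
python3 -c "
from h import *
st()
a=cam('scene')['frame'][:,:,::-1][165:235,240:310];cv2.imwrite('pics/z16.png',cv2.convertScaleAbs(cv2.resize(a,None,fx=8.5,fy=8.5,interpolation=cv2.INTER_LANCZOS4),alpha=1.5))
"
```

```text
t 18.7 tcp [0.4771 0.277  0.1741] cell tip [ 80.7  -0.5 101.1] grasp [ 80.6  -0.4 120.1] Fcell [8.14 3.22 9.95] open 9.6
 toolx [-0.001  0.003 -1.   ]  tooly(cell) [-0.001 -1.   ] q [ 0.48  0.15  2.    0.    1.   -0.46]
```

View pics/z16.png

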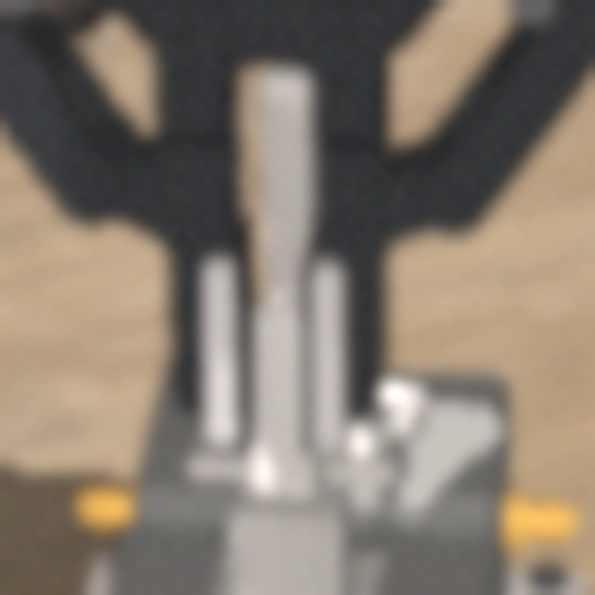

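```bash
python3 -c "
from est import *
st()
est(165+467/8.5-.5,165+295/8.5-.5,165+72/8.5-.5)
est(165+467/8.5-.5,165+295/8.5-.5)
"
```

```text
t 18.75 tcp [0.4771 0.277  0.1741] cell tip [ 80.7  -0.5 101.1] grasp [ 80.6  -0.4 120.1] Fcell [7.35 3.26 9.82] open 9.8
 toolx [-0.001  0.003 -1.   ]  tooly(cell) [-0.001 -1.   ] q [ 0.48  0.15  2.    0.    1.   -0.46]
lever 1.72 loop 0.36 bar [72.3 90.3] tab [ 79.5 116.5] res [-0.33  0.26  0.64]
lever 2.27 loop 0.40 bar [80.9 94.4] tab [ 87.2 120.9] res [-0. -0.]
```

{"method": "step_arm", "body": {"commands": [{"x": 0.04, "y": -0.03, "z": 0, "ax": 0, "ay": 0, "az": 0, "hand": -1}, {"x": 0, "y": 0, "z": 0, "ax": 0, "ay": 0, "az": 0, "hand": -1}]}}

```text
time_s: 19.05
position: [0.4777, 0.2765, 0.1742]
eef_rot: [0.501, 1.515, -0.496]
ft_force: [-8.2, 1.9, 12.4]
opening: 0.0102
```

```bash
python3 -c "
from h import *
st()
"
```

```text
t 19.05 tcp [0.4777 0.2765 0.1742] cell tip [ 80.   -0.5 101.2] grasp [ 79.9  -0.5 120.2] Fcell [ 7.74  3.37 12.44] open 10.2
 toolx [-0.002  0.003 -1.   ]  tooly(cell) [-0.001 -1.   ] q [ 0.48  0.15  1.99  0.    1.   -0.46]
```

```bash
python3 -c "
from est import *
print('z14');est(165+494/8.5-.5,165+330/8.5-.5,165+92/8.5-.5)
print('z15');est(165+479/8.5-.5,165+312/8.5-.5,165+74/8.5-.5)
print('z16');est(165+466/8.5-.5,165+298/8.5-.5,165+70/8.5-.5)
P=lambda x,y,z:((proj('scene',c2w(np.array([x,y,z])/1000))-[240,165])*8.5).round(0)
for th in(2.05,1.9,1.7,1.5,1.35,1.2):
  c2,s2=np.cos(th),np.sin(th);print(th,P(c2*49-s2*15,0,80+s2*49+c2*15))
st()
a=cam('scene')['frame'][:,:,::-1];z=cv2.resize(a[200:245,250:300],None,fx=12,fy=12,interpolation=cv2.INTER_LANCZOS4);cv2.imwrite('pics/z17.png',cv2.convertScaleAbs(z,alpha=1.6))
a=cam('top')['frame'][:,:,::-1];z=cv2.resize(a[170:270,230:340],None,fx=5.5,fy=5.5,interpolation=cv2.INTER_LANCZOS4);cv2.imwrite('pics/t17.png',cv2.convertScaleAbs(z,alpha=1.3))
"
```

```text
z14
lever 2.04 loop 0.33 bar [79.  87.8] tab [ 87.1 113.8] res [-0.01  0.01  0.  ]
z15
lever 1.73 loop 0.33 bar [73.2 88.1] tab [ 81.1 114.1] res [-0.21  0.16  0.4 ]
z16
lever 1.71 loop 0.36 bar [72.1 90. ] tab [ 79.4 116.2] res [-0.1   0.08  0.86]
2.05 [329.  89.]
1.9 [327.  78.]
1.7 [323.  72.]
1.5 [319.  76.]
1.35 [316.  86.]
1.2 [313. 102.]
t 19.1 tcp [0.4777 0.2766 0.1742] cell tip [ 80.   -0.5 101.2] grasp [ 79.9  -0.5 120.2] Fcell [ 8.73  3.86 10.48] open 9.9
 toolx [-0.002  0.003 -1.   ]  tooly(cell) [-0.001 -1.   ] q [ 0.48  0.15  1.99  0.    1.   -0.46]
```

View pics/z17.png

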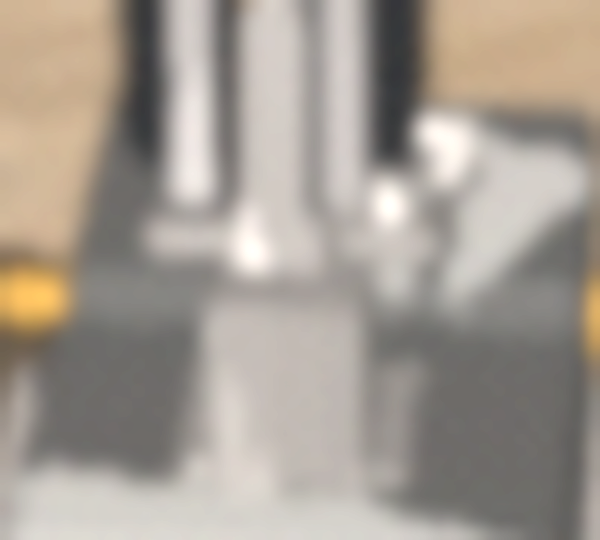

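View pics/t17.png

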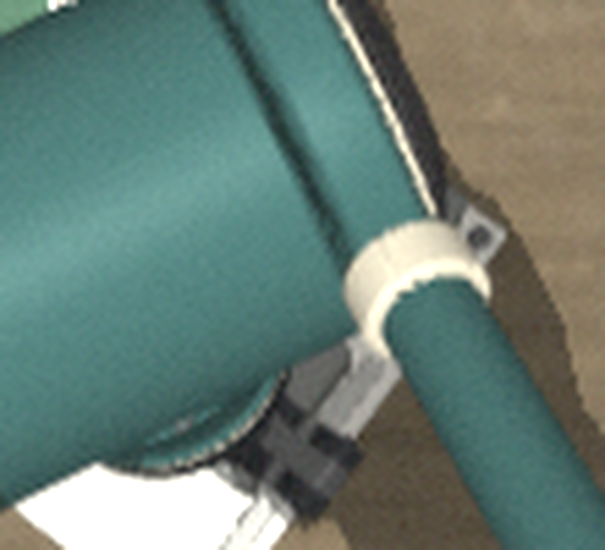

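{"method": "step_arm", "body": {"commands": [{"x": -0.06, "y": 0.045, "z": 0, "ax": 0, "ay": 0, "az": 0, "hand": -1}, {"x": -0.06, "y": 0.045, "z": -0.05, "ax": 0, "ay": 0, "az": 0, "hand": -1}, {"x": 0, "y": 0, "z": -0.05, "ax": 0, "ay": 0, "az": 0, "hand": -1}, {"x": 0, "y": 0, "z": 0, "ax": 0, "ay": 0, "az": 0, "hand": -1}]}}

```text
time_s: 19.65
position: [0.4771, 0.2772, 0.1735]
eef_rot: [0.499, 1.511, -0.496]
ft_force: [-5.9, -4.3, 15.7]
opening: 0.0102
```

```bash
python3 -c "
from est import *
P=lambda x,y,z:((proj('scene',c2w(np.array([x,y,z])/1000))))
for z in(82,83,84,85):print(z,P(80.5,0,z))
st()
a=cam('scene')['frame'][:,:,::-1];z=cv2.resize(a[165:235,240:310],None,fx=8.5,fy=8.5,interpolation=cv2.INTER_LANCZOS4);cv2.imwrite('pics/z18.png',cv2.convertScaleAbs(z,alpha=1.5))
"
```

```text
82 [273.18701945 226.75091686]
83 [273.17803227 226.17915815]
84 [273.16903466 225.60673613]
85 [273.16002661 225.03364964]
t 19.7 tcp [0.4771 0.2772 0.1735] cell tip [ 80.4  -0.7 100.5] grasp [ 80.5  -0.7 119.5] Fcell [ 2.8   7.24 15.89] open 10.3
 toolx [ 0.002  0.001 -1.   ]  tooly(cell) [-0. -1.] q [ 0.48  0.15  2.    0.    0.99 -0.45]
```

View pics/z18.png

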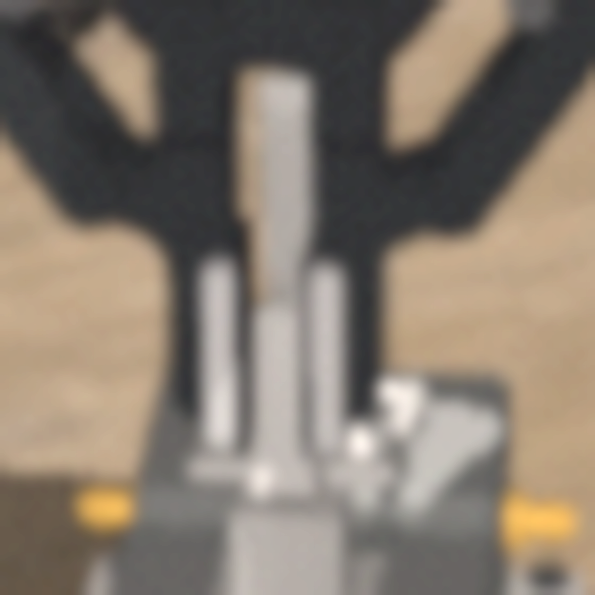

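{"method": "step_arm", "body": {"commands": [{"x": 0.04, "y": -0.03, "z": 0.05, "ax": 0, "ay": 0, "az": 0, "hand": -1}, {"x": 0.04, "y": -0.03, "z": 0, "ax": 0, "ay": 0, "az": 0, "hand": -1}, {"x": 0.03, "y": -0.022, "z": 0, "ax": 0, "ay": 0, "az": 0, "hand": -1}, {"x": 0, "y": 0, "z": 0, "ax": 0, "ay": 0, "az": 0, "hand": -1}]}}

```text
time_s: 20.2
position: [0.4775, 0.2768, 0.1737]
eef_rot: [0.501, 1.515, -0.496]
ft_force: [-10.3, 2.5, 14.0]
opening: 0.0104
```

```bash
python3 -c "
from h import *
st()"
```

```text
t 20.2 tcp [0.4775 0.2768 0.1737] cell tip [ 80.3  -0.6 100.7] grasp [ 80.2  -0.6 119.7] Fcell [ 9.76  4.13 13.99] open 10.4
 toolx [-0.002  0.004 -1.   ]  tooly(cell) [-0.001 -1.   ] q [ 0.48  0.15  2.    0.    1.   -0.46]
```

{"method": "step_arm", "body": {"commands": [{"x": 0, "y": 0, "z": 0.08, "ax": 0, "ay": 0, "az": 0, "hand": -1}, {"x": 0, "y": 0, "z": 0.05, "ax": 0, "ay": 0, "az": 0, "hand": -1}, {"x": 0, "y": 0, "z": 0, "ax": 0, "ay": 0, "az": 0, "hand": -1}]}}

```text
time_s: 20.58
position: [0.478, 0.2761, 0.1754]
eef_rot: [0.5, 1.514, -0.496]
ft_force: [-6.0, 0.9, 7.8]
opening: 0.0106
```

```bash
python3 -c "
from h import *
st()
a=cam('scene')['frame'][:,:,::-1];z=cv2.resize(a[165:235,240:310],None,fx=8.5,fy=8.5,interpolation=cv2.INTER_LANCZOS4);cv2.imwrite('pics/z19.png',cv2.convertScaleAbs(z,alpha=1.5))"
```

```text
t 20.575 tcp [0.478  0.2761 0.1754] cell tip [ 79.4  -0.4 102.4] grasp [ 79.3  -0.3 121.4] Fcell [5.3  2.84 7.79] open 10.6
 toolx [-0.     0.002 -1.   ]  tooly(cell) [-0.001 -1.   ] q [ 0.48  0.15  1.99  0.    1.   -0.46]
```

View pics/z19.png

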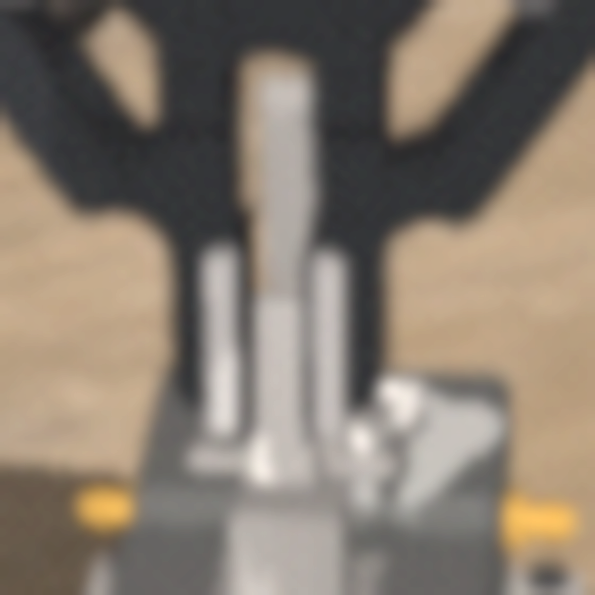

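{"method": "step_arm", "body": {"commands": [{"x": 0, "y": 0, "z": 0.06, "ax": 0, "ay": 0, "az": 0, "hand": -1}, {"x": 0, "y": 0, "z": 0, "ax": 0, "ay": 0, "az": 0, "hand": -1}]}}

```text
time_s: 20.88
position: [0.4782, 0.2758, 0.176]
eef_rot: [0.5, 1.514, -0.497]
ft_force: [-4.2, 1.6, 5.8]
opening: 0.0098
```

{"method": "step_arm", "body": {"commands": [{"x": 0, "y": 0, "z": 0.06, "ax": 0, "ay": 0, "az": 0, "hand": -1}, {"x": 0, "y": 0, "z": 0, "ax": 0, "ay": 0, "az": 0, "hand": -1}]}}

```text
time_s: 21.12
position: [0.4782, 0.2756, 0.1763]
eef_rot: [0.499, 1.514, -0.497]
ft_force: [-2.4, 3.7, -3.3]
opening: 0.0096
```

```bash
python3 -c "
from h import *
st()
a=cam('scene')['frame'][:,:,::-1];z=cv2.resize(a[165:235,240:310],None,fx=8.5,fy=8.5,interpolation=cv2.INTER_LANCZOS4);cv2.imwrite('pics/z20.png',cv2.convertScaleAbs(z,alpha=1.5))"
```

```text
t 21.125 tcp [0.4782 0.2756 0.1763] cell tip [7.890e+01 1.000e-01 1.033e+02] grasp [7.890e+01 1.000e-01 1.223e+02] Fcell [ 4.17 -1.53 -3.31] open 9.6
 toolx [-0.     0.001 -1.   ]  tooly(cell) [-0. -1.] q [ 0.48  0.15  1.99  0.    1.   -0.46]
```

View pics/z20.png

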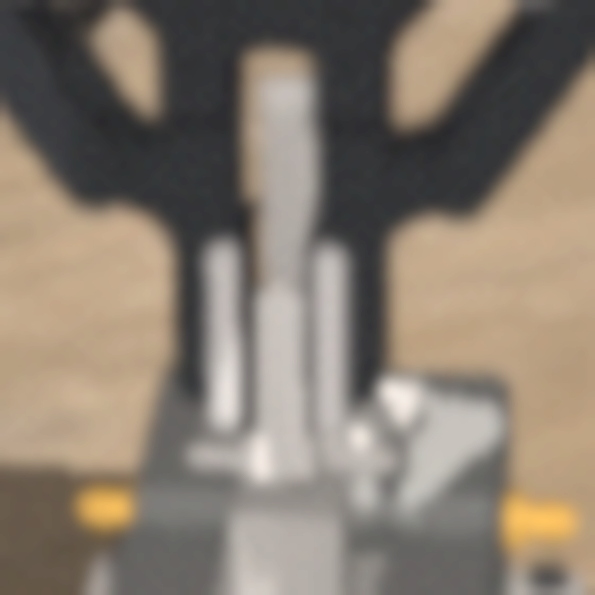

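{"method": "step_arm", "body": {"commands": [{"x": 0.03, "y": -0.022, "z": -0.08, "ax": 0, "ay": 0, "az": 0, "hand": -1}, {"x": 0.05, "y": -0.037, "z": 0, "ax": 0, "ay": 0, "az": 0, "hand": -1}, {"x": 0.04, "y": -0.03, "z": 0, "ax": 0, "ay": 0, "az": 0, "hand": -1}, {"x": 0, "y": 0, "z": 0, "ax": 0, "ay": 0, "az": 0, "hand": -1}]}}

```text
time_s: 21.68
position: [0.4791, 0.2748, 0.1761]
eef_rot: [0.5, 1.517, -0.497]
ft_force: [-10.6, 7.9, 7.4]
opening: 0.0102
```

```bash
python3 -c "
from h import *
st()
a=cam('scene')['frame'][:,:,::-1];z=cv2.resize(a[165:235,240:310],None,fx=8.5,fy=8.5,interpolation=cv2.INTER_LANCZOS4);cv2.imwrite('pics/z21.png',cv2.convertScaleAbs(z,alpha=1.5))"
```

```text
t 21.675 tcp [0.4791 0.2748 0.1761] cell tip [7.790e+01 1.000e-01 1.031e+02] grasp [7.780e+01 1.000e-01 1.221e+02] Fcell [13.19 -0.09  7.4 ] open 10.2
 toolx [-0.004  0.003 -1.   ]  tooly(cell) [-0.001 -1.   ] q [ 0.47  0.15  1.99  0.01  1.   -0.46]
```

View pics/z21.png

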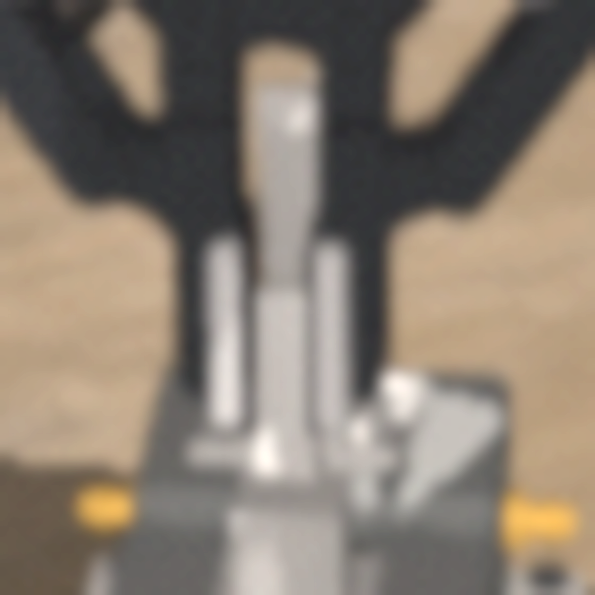

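{"method": "step_arm", "body": {"commands": [{"x": -0.08, "y": 0.059, "z": 0, "ax": 0, "ay": 0, "az": 0, "hand": -1}, {"x": 0, "y": 0, "z": 0, "ax": 0, "ay": 0, "az": 0, "hand": -0.4}, {"x": 0, "y": 0, "z": 0, "ax": 0, "ay": 0, "az": 0, "hand": -0.3}, {"x": 0, "y": 0, "z": 0.3, "ax": 0, "ay": 0, "az": 0, "hand": -0.3}, {"x": 0, "y": 0, "z": 1, "ax": 0, "ay": 0, "az": 0, "hand": -0.3}]}}

```text
time_s: 22.35
position: [0.4786, 0.2736, 0.2005]
eef_rot: [0.496, 1.515, -0.5]
ft_force: [0.2, -0.0, 0.8]
opening: 0.0298
```

{"method": "step_arm", "body": {"commands": [{"x": 0, "y": 0, "z": 1, "ax": 0, "ay": 0, "az": 0, "hand": -0.3}, {"x": -0.8, "y": 0.59, "z": 0.3, "ax": 0, "ay": 0, "az": 0, "hand": -0.3}, {"x": -0.8, "y": 0.59, "z": 0, "ax": 0, "ay": 0, "az": 0, "hand": -0.5}, {"x": -0.8, "y": 0.59, "z": 0, "ax": 0, "ay": 0, "az": 0, "hand": -1}, {"x": -0.8, "y": 0.59, "z": 0, "ax": 0, "ay": 0, "az": 0, "hand": -1}]}}

```text
time_s: 22.98
position: [0.4132, 0.3222, 0.2264]
eef_rot: [0.496, 1.514, -0.498]
ft_force: [0.3, 0.9, 0.3]
opening: 0.0001
```

{"method": "step_arm", "body": {"commands": [{"x": -0.8, "y": 0.59, "z": 0, "ax": 0, "ay": 0, "az": 0, "hand": -1}, {"x": -0.5, "y": 0.37, "z": 0, "ax": 0, "ay": 0, "az": 0, "hand": -1}]}}

```text
time_s: 23.22
position: [0.3878, 0.3415, 0.2271]
eef_rot: [0.497, 1.513, -0.497]
ft_force: [-0.1, -0.0, 0.5]
opening: 0.0001
```

```bash
python3 -c "
from h import *
st()
for n in('scene','top'):
    a=cam(n)['frame'][:,:,::-1]; a=a[160:250,230:320] if n=='scene' else a[170:260,240:330]
    cv2.imwrite(f'pics/{n}22.png',cv2.convertScaleAbs(cv2.resize(a,None,fx=6.5,fy=6.5,interpolation=cv2.INTER_LANCZOS4),alpha=1.3))
"
```

```text
t 23.225 tcp [0.3878 0.3415 0.2271] cell tip [190.6   0.7 154.1] grasp [190.6   0.7 173.1] Fcell [0.02 0.06 0.49] open 0.1
 toolx [-0. -0. -1.]  tooly(cell) [ 0.001 -1.   ] q [ 0.67  0.03  2.02  0.    1.09 -0.26]
```

View pics/scene22.png

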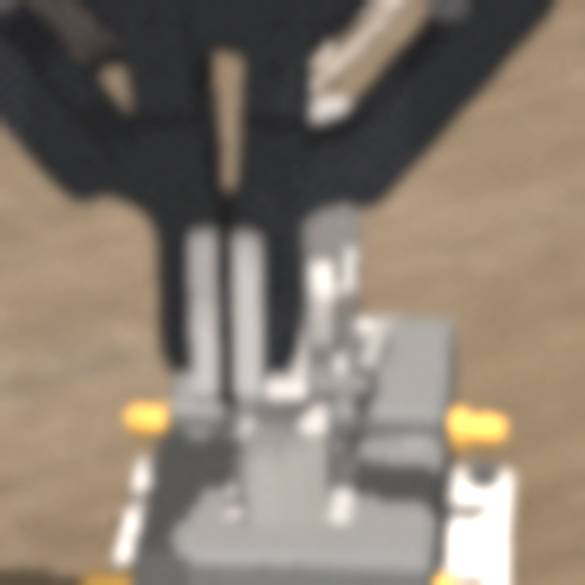

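View pics/top22.png

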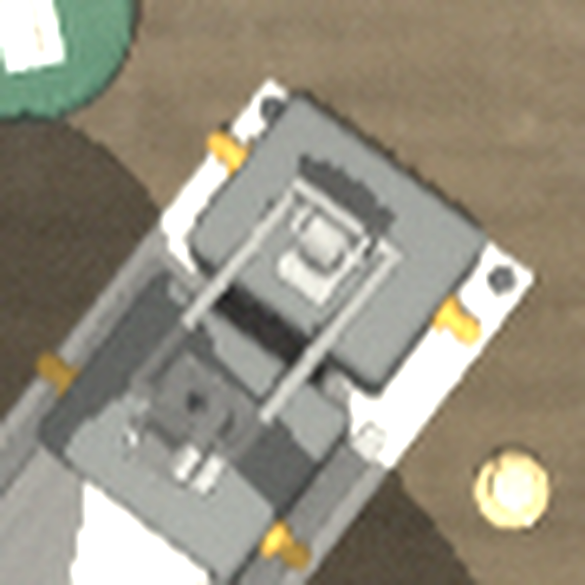

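```bash
python3 -c "
from h import *
d=cam('top');a=d['frame'][:,:,::-1][190:250,250:310]
a=cv2.resize(a,None,fx=10,fy=10,interpolation=cv2.INTER_LANCZOS4)
cv2.imwrite('pics/t23.png',cv2.convertScaleAbs(a,alpha=1.8,beta=-40))
f=lambda p:((proj('top',c2w(np.array(p)/1000))-[250,190])*10+4.5).round(0)
for th in(1.0,1.2,1.4,1.6):
  c,s=np.cos(th),np.sin(th);x,z=49*c-13*s,80+49*s+13*c;print(th,f((x,-12,z)),f((x,12,z)),inv(66,86))
for x in(64,66,68,72):print('bar',x,f((x,-17,86.5)),f((x,17,86.5)))
t,p=1.19,.26
print('tab end',f((72,-6,121)),f((72,6,121)),'lip front',f((70.5,-10,93.5)),f((70.5,10,93.5)))
"
```

```text
1.0 [299. 153.] [409. 235.] [(1.189, np.float64(0.259))]
1.2 [333. 107.] [443. 189.] [(1.189, np.float64(0.259))]
1.4 [368.  61.] [478. 143.] [(1.189, np.float64(0.259))]
1.6 [402.  18.] [512.  99.] [(1.189, np.float64(0.259))]
bar 64 [122. 381.] [270. 494.]
bar 66 [115. 390.] [263. 502.]
bar 68 [109. 399.] [257. 511.]
bar 72 [ 95. 416.] [243. 529.]
tab end [132. 435.] [187. 477.] lip front [128. 429.] [216. 496.]
```

View pics/t23.png

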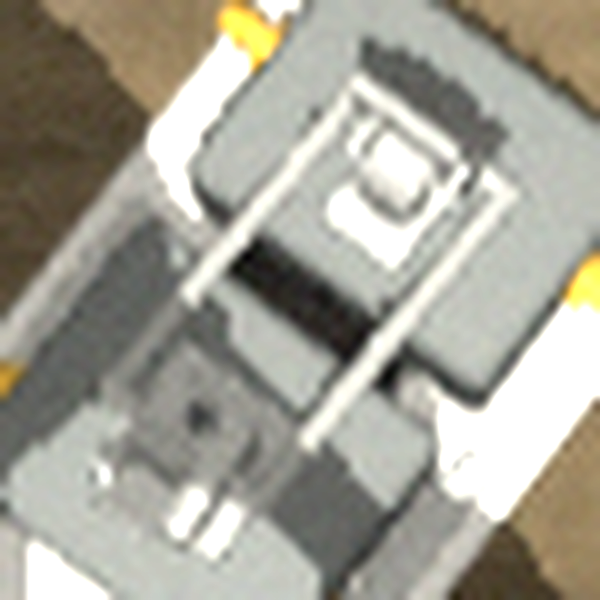

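{"method": "step_arm", "body": {"commands": [{"x": 0.75, "y": -0.555, "z": 0.1, "ax": 0, "ay": 0, "az": 0, "hand": -1}, {"x": 0.75, "y": -0.555, "z": 0.1, "ax": 0, "ay": 0, "az": 0, "hand": -1}, {"x": 0.75, "y": -0.555, "z": 0.1, "ax": 0, "ay": 0, "az": 0, "hand": -1}, {"x": 0.75, "y": -0.555, "z": 0.1, "ax": 0, "ay": 0, "az": 0, "hand": -1}, {"x": 0.75, "y": -0.555, "z": 0, "ax": 0, "ay": 0, "az": 0, "hand": -1}]}}

```text
time_s: 24.0
position: [0.4657, 0.2841, 0.2356]
eef_rot: [0.499, 1.512, -0.498]
ft_force: [-0.9, -0.8, 0.2]
opening: 0.0004
```

{"method": "step_arm", "body": {"commands": [{"x": 0.75, "y": -0.555, "z": 0, "ax": 0, "ay": 0, "az": 0, "hand": -1}, {"x": 0.75, "y": -0.555, "z": 0, "ax": 0, "ay": 0, "az": 0, "hand": -1}, {"x": 0.75, "y": -0.555, "z": 0, "ax": 0, "ay": 0, "az": 0, "hand": -1}, {"x": 0.75, "y": -0.555, "z": 0, "ax": 0, "ay": 0, "az": 0, "hand": -1}, {"x": 0.75, "y": -0.555, "z": 0, "ax": 0, "ay": 0, "az": 0, "hand": -1}]}}

```text
time_s: 24.62
position: [0.5402, 0.229, 0.2353]
eef_rot: [0.498, 1.513, -0.498]
ft_force: [0.6, -0.3, 0.8]
opening: 0.0002
```

{"method": "step_arm", "body": {"commands": [{"x": 0.75, "y": -0.555, "z": 0, "ax": 0, "ay": 0, "az": 0, "hand": -1}, {"x": 0.75, "y": -0.555, "z": 0, "ax": 0, "ay": 0, "az": 0, "hand": -1}, {"x": 0, "y": 0, "z": 0, "ax": 0, "ay": 0, "az": 0, "hand": -1}]}}

```text
time_s: 25.0
position: [0.5704, 0.2066, 0.2354]
eef_rot: [0.499, 1.512, -0.499]
ft_force: [-0.3, -0.2, 0.3]
opening: 0.0001
```

```bash
python3 -c "
from h import *
st()"
```

```text
t 25.0 tcp [0.5704 0.2066 0.2354] cell tip [-36.4   0.9 162.4] grasp [-36.4   0.9 181.4] Fcell [0.16 0.36 0.33] open 0.1
 toolx [ 0.  0. -1.]  tooly(cell) [-0.002 -1.   ] q [ 0.31  0.19  1.83 -0.    1.13 -0.63]
```

{"method": "step_arm", "body": {"commands": [{"x": 0, "y": 0, "z": -0.8, "ax": 0, "ay": 0, "az": 0, "hand": -1}, {"x": 0, "y": 0, "z": -0.8, "ax": 0, "ay": 0, "az": 0, "hand": -1}, {"x": 0, "y": 0, "z": -0.8, "ax": 0, "ay": 0, "az": 0, "hand": -1}, {"x": 0, "y": 0, "z": 0, "ax": 0, "ay": 0, "az": 0, "hand": -1}, {"x": -0.3, "y": 0.223, "z": 0, "ax": 0, "ay": 0, "az": 0, "hand": -1}]}}

```text
time_s: 25.62
position: [0.5633, 0.2121, 0.1873]
eef_rot: [0.498, 1.513, -0.498]
ft_force: [0.6, 0.9, -0.1]
opening: 0.0002
```

{"method": "step_arm", "body": {"commands": [{"x": -0.2, "y": 0.148, "z": 0, "ax": 0, "ay": 0, "az": 0, "hand": -1}, {"x": -0.2, "y": 0.148, "z": 0, "ax": 0, "ay": 0, "az": 0, "hand": -1}, {"x": 0, "y": 0, "z": 0, "ax": 0, "ay": 0, "az": 0, "hand": -1}]}}

```text
time_s: 26.0
position: [0.555, 0.2183, 0.1879]
eef_rot: [0.498, 1.512, -0.497]
ft_force: [0.1, 0.8, -0.7]
opening: 0.0003
```

```bash
python3 -c "
from h import *
st()
for n in('scene',):
    a=cam(n)['frame'][:,:,::-1]; a=a[130:250,220:340]
    cv2.imwrite(f'pics/{n}24.png',cv2.convertScaleAbs(cv2.resize(a,None,fx=5,fy=5,interpolation=cv2.INTER_LANCZOS4),alpha=1.3))
"
```

```text
t 26.0 tcp [0.555  0.2183 0.1879] cell tip [-17.1   0.6 114.9] grasp [-17.1   0.6 133.9] Fcell [ 0.43 -0.71 -0.68] open 0.3
 toolx [ 0.001  0.    -1.   ]  tooly(cell) [ 0.001 -1.   ] q [ 0.33  0.21  1.89  0.    1.04 -0.6 ]
```

View pics/scene24.png

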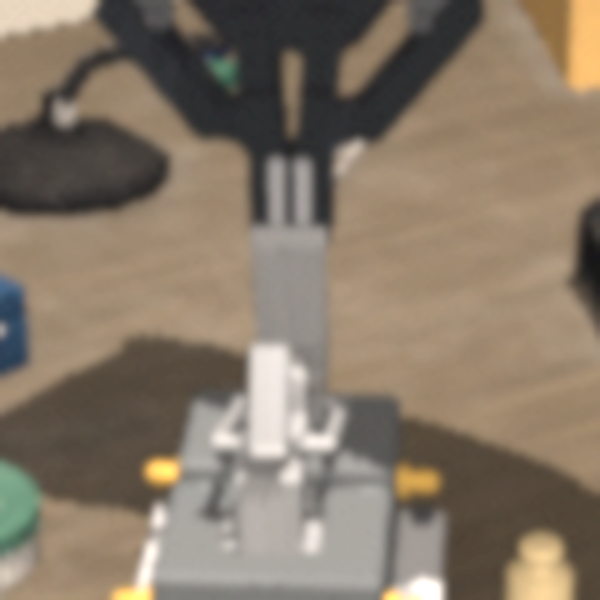

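{"method": "step_arm", "body": {"commands": [{"x": -0.16, "y": 0.118, "z": 0.02, "ax": 0, "ay": 0, "az": 0, "hand": -1}, {"x": -0.16, "y": 0.118, "z": 0.04, "ax": 0, "ay": 0, "az": 0, "hand": -1}, {"x": -0.16, "y": 0.118, "z": 0.04, "ax": 0, "ay": 0, "az": 0, "hand": -1}]}}

```text
time_s: 26.42
position: [0.546, 0.2247, 0.1896]
eef_rot: [0.497, 1.511, -0.498]
ft_force: [3.1, -1.9, -0.7]
opening: -0.0004
```

```bash
python3 -c "
from h import *
st()
for n in('scene',):
    a=cam(n)['frame'][:,:,::-1]; a=a[130:250,220:340]
    cv2.imwrite(f'pics/{n}25.png',cv2.convertScaleAbs(cv2.resize(a,None,fx=5,fy=5,interpolation=cv2.INTER_LANCZOS4),alpha=1.3))
"
```

```text
t 26.425 tcp [0.546  0.2247 0.1896] cell tip [ -6.1   0.7 116.6] grasp [ -6.1   0.7 135.6] Fcell [-3.65 -0.35 -0.71] open -0.4
 toolx [ 0.002 -0.001 -1.   ]  tooly(cell) [ 0. -1.] q [ 0.35  0.2   1.9  -0.    1.04 -0.59]
```

View pics/scene25.png

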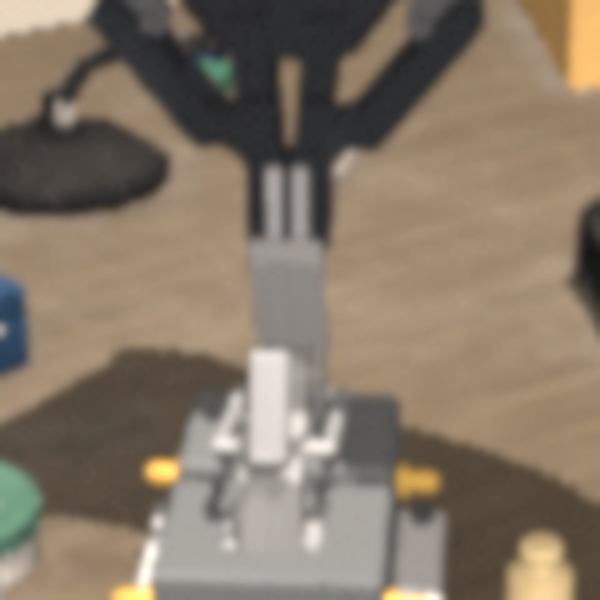

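Lever is moving forward with 3.7 N. Continue with small steps.

{"method": "step_arm", "body": {"commands": [{"x": -0.16, "y": 0.118, "z": 0, "ax": 0, "ay": 0, "az": 0, "hand": -1}, {"x": -0.16, "y": 0.118, "z": -0.02, "ax": 0, "ay": 0, "az": 0, "hand": -1}, {"x": 0, "y": 0, "z": 0, "ax": 0, "ay": 0, "az": 0, "hand": -1}]}}

```text
time_s: 26.85
position: [0.5395, 0.2297, 0.1893]
eef_rot: [0.498, 1.512, -0.497]
ft_force: [4.7, -3.0, 0.2]
opening: -0.0
```

```bash
python3 -c "
from h import *
st()"
```

```text
t 26.85 tcp [0.5395 0.2297 0.1893] cell tip [  2.1   0.6 116.3] grasp [  2.1   0.6 135.3] Fcell [-5.55 -0.37  0.19] open -0.0
 toolx [ 0.001 -0.    -1.   ]  tooly(cell) [ 0. -1.] q [ 0.36  0.19  1.91 -0.    1.04 -0.57]
```

{"method": "step_arm", "body": {"commands": [{"x": -0.16, "y": 0.118, "z": -0.05, "ax": 0, "ay": 0, "az": 0, "hand": -1}, {"x": -0.16, "y": 0.118, "z": -0.07, "ax": 0, "ay": 0, "az": 0, "hand": -1}, {"x": 0, "y": 0, "z": 0, "ax": 0, "ay": 0, "az": 0, "hand": -1}]}}

```text
time_s: 27.22
position: [0.5331, 0.2345, 0.187]
eef_rot: [0.498, 1.512, -0.497]
ft_force: [4.1, -2.6, 0.9]
opening: -0.0003
```

```bash
python3 -c "
from h import *
st()
for n in('scene',):
    a=cam(n)['frame'][:,:,::-1]; a=a[130:250,220:340]
    cv2.imwrite(f'pics/{n}26.png',cv2.convertScaleAbs(cv2.resize(a,None,fx=5,fy=5,interpolation=cv2.INTER_LANCZOS4),alpha=1.3))
"
```

```text
t 27.225 tcp [0.5331 0.2345 0.187 ] cell tip [ 10.1   0.5 114. ] grasp [ 10.1   0.5 133. ] Fcell [-4.88 -0.36  0.91] open -0.3
 toolx [ 0.001  0.    -1.   ]  tooly(cell) [-0. -1.] q [ 0.37  0.19  1.92 -0.    1.03 -0.56]
```

View pics/scene26.png

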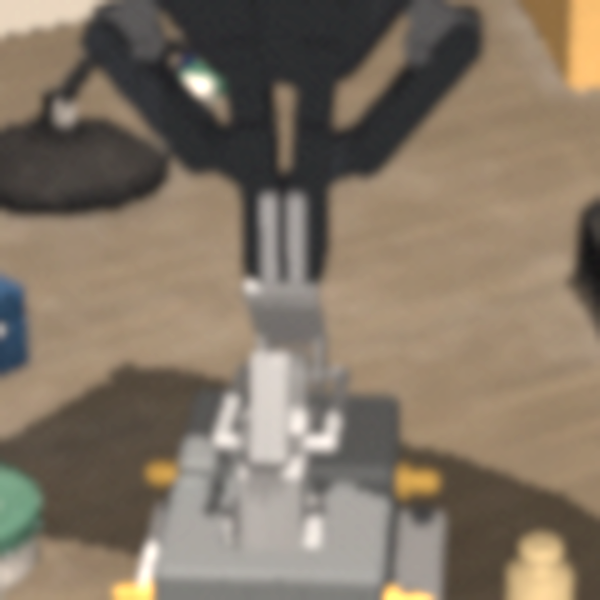

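{"method": "step_arm", "body": {"commands": [{"x": -0.16, "y": 0.118, "z": -0.07, "ax": 0, "ay": 0, "az": 0, "hand": -1}, {"x": -0.16, "y": 0.118, "z": -0.1, "ax": 0, "ay": 0, "az": 0, "hand": -1}, {"x": 0, "y": 0, "z": 0, "ax": 0, "ay": 0, "az": 0, "hand": -1}]}}

```text
time_s: 27.65
position: [0.5258, 0.2397, 0.183]
eef_rot: [0.498, 1.514, -0.498]
ft_force: [2.1, -0.1, 0.9]
opening: 0.0002
```

```bash
python3 -c "
from h import *
st()"
```

```text
t 27.65 tcp [0.5258 0.2397 0.183 ] cell tip [ 19.2   0.7 110. ] grasp [ 19.2   0.7 129. ] Fcell [-1.71 -1.17  0.87] open 0.2
 toolx [-0.001  0.001 -1.   ]  tooly(cell) [-0. -1.] q [ 0.38  0.19  1.93  0.    1.02 -0.55]
```

{"method": "step_arm", "body": {"commands": [{"x": -0.11, "y": 0.081, "z": -0.1, "ax": 0, "ay": 0, "az": 0, "hand": -1}, {"x": -0.1, "y": 0.074, "z": -0.12, "ax": 0, "ay": 0, "az": 0, "hand": -1}, {"x": 0, "y": 0, "z": 0, "ax": 0, "ay": 0, "az": 0, "hand": -1}]}}

```text
time_s: 28.02
position: [0.5209, 0.2423, 0.1778]
eef_rot: [0.497, 1.515, -0.499]
ft_force: [0.1, -0.1, 0.6]
opening: -0.0002
```

```bash
python3 -c "
from h import *
st()
for n in('scene',):
    a=cam(n)['frame'][:,:,::-1]; a=a[130:250,220:340]
    cv2.imwrite(f'pics/{n}27.png',cv2.convertScaleAbs(cv2.resize(a,None,fx=5,fy=5,interpolation=cv2.INTER_LANCZOS4),alpha=1.3))
"
```

```text
t 28.025 tcp [0.5209 0.2423 0.1778] cell tip [ 24.7   1.6 104.8] grasp [ 24.7   1.6 123.8] Fcell [-0.18  0.05  0.57] open -0.2
 toolx [-0.003 -0.    -1.   ]  tooly(cell) [ 0. -1.] q [ 0.39  0.19  1.94  0.    1.01 -0.54]
```

View pics/scene27.png

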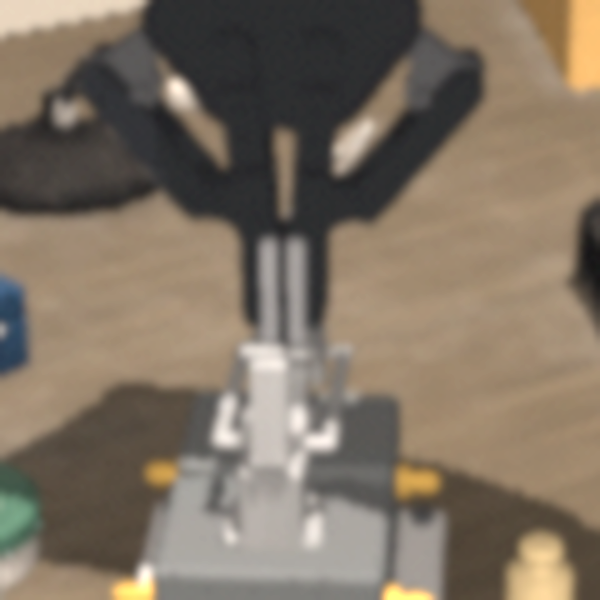

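{"method": "step_arm", "body": {"commands": [{"x": -0.1, "y": 0.074, "z": -0.12, "ax": 0, "ay": 0, "az": 0, "hand": -1}, {"x": -0.08, "y": 0.059, "z": -0.12, "ax": 0, "ay": 0, "az": 0, "hand": -1}, {"x": 0, "y": 0, "z": 0, "ax": 0, "ay": 0, "az": 0, "hand": -1}]}}

```text
time_s: 28.45
position: [0.5181, 0.2448, 0.1735]
eef_rot: [0.497, 1.514, -0.498]
ft_force: [-0.3, 0.7, -0.8]
opening: -0.0001
```

{"method": "step_arm", "body": {"commands": [{"x": 0, "y": 0, "z": -0.08, "ax": 0, "ay": 0, "az": 0, "hand": -1}, {"x": 0, "y": 0, "z": -0.06, "ax": 0, "ay": 0, "az": 0, "hand": -1}, {"x": 0, "y": 0, "z": 0, "ax": 0, "ay": 0, "az": 0, "hand": -1}]}}

```text
time_s: 28.82
position: [0.5186, 0.2448, 0.171]
eef_rot: [0.498, 1.513, -0.498]
ft_force: [0.6, 0.8, -0.1]
opening: -0.0003
```

```bash
python3 -c "
from h import *
st()
for n in('scene',):
    a=cam(n)['frame'][:,:,::-1]; a=a[130:250,220:340]
    cv2.imwrite(f'pics/{n}28.png',cv2.convertScaleAbs(cv2.resize(a,None,fx=5,fy=5,interpolation=cv2.INTER_LANCZOS4),alpha=1.3))
"
```

```text
t 28.825 tcp [0.5186 0.2448 0.171 ] cell tip [28.   0.9 98. ] grasp [ 28.    0.9 117. ] Fcell [-0.   -0.95 -0.07] open -0.3
 toolx [-0. -0. -1.]  tooly(cell) [-0. -1.] q [ 0.4   0.19  1.95  0.    1.   -0.54]
```

View pics/scene28.png

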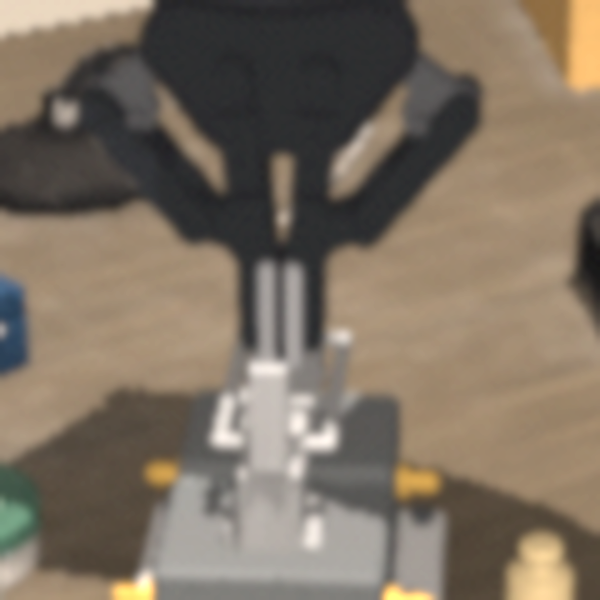

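{"method": "step_arm", "body": {"commands": [{"x": -0.1, "y": 0.074, "z": -0.06, "ax": 0, "ay": 0, "az": 0, "hand": -1}, {"x": 0, "y": 0, "z": -0.05, "ax": 0, "ay": 0, "az": 0, "hand": -1}, {"x": 0, "y": 0, "z": 0, "ax": 0, "ay": 0, "az": 0, "hand": -1}]}}

```text
time_s: 29.25
position: [0.5165, 0.2464, 0.1688]
eef_rot: [0.498, 1.513, -0.498]
ft_force: [0.2, 0.2, 0.3]
opening: 0.0
```

{"method": "step_arm", "body": {"commands": [{"x": 0, "y": 0, "z": -0.05, "ax": 0, "ay": 0, "az": 0, "hand": -1}, {"x": 0, "y": 0, "z": 0, "ax": 0, "ay": 0, "az": 0, "hand": -1}]}}

```text
time_s: 29.5
position: [0.5166, 0.2463, 0.1679]
eef_rot: [0.498, 1.513, -0.498]
ft_force: [0.3, 0.4, -1.1]
opening: 0.0003
```

```bash
python3 -c "
from h import *
st()"
```

```text
t 29.5 tcp [0.5166 0.2463 0.1679] cell tip [30.5  0.9 94.9] grasp [ 30.5   0.9 113.9] Fcell [ 0.02 -0.53 -1.06] open 0.3
 toolx [-0. -0. -1.]  tooly(cell) [-0. -1.] q [ 0.4   0.19  1.96 -0.    0.99 -0.53]
```

{"method": "step_arm", "body": {"commands": [{"x": 0, "y": 0, "z": -0.05, "ax": 0, "ay": 0, "az": 0, "hand": -1}, {"x": 0, "y": 0, "z": 0, "ax": 0, "ay": 0, "az": 0, "hand": -1}]}}

```text
time_s: 29.75
position: [0.5167, 0.2464, 0.1675]
eef_rot: [0.498, 1.513, -0.498]
ft_force: [-0.8, -1.2, 4.5]
opening: 0.0003
```

{"method": "step_arm", "body": {"commands": [{"x": 0, "y": 0, "z": -0.05, "ax": 0, "ay": 0, "az": 0, "hand": -1}, {"x": 0, "y": 0, "z": 0, "ax": 0, "ay": 0, "az": 0, "hand": -1}]}}

```text
time_s: 30.0
position: [0.5167, 0.2465, 0.1674]
eef_rot: [0.498, 1.513, -0.498]
ft_force: [-3.5, -1.7, 10.5]
opening: -0.0
```

```bash
python3 -c "
from h import *
st()"
```

```text
t 30.0 tcp [0.5167 0.2465 0.1674] cell tip [30.5  0.7 94.4] grasp [ 30.5   0.7 113.4] Fcell [ 1.8   3.49 10.45] open -0.0
 toolx [ 0.  0. -1.]  tooly(cell) [-0. -1.] q [ 0.4   0.19  1.96  0.    0.99 -0.53]
```

{"method": "step_arm", "body": {"commands": [{"x": 0, "y": 0, "z": 0.3, "ax": 0, "ay": 0, "az": 0, "hand": -1}, {"x": 0, "y": 0, "z": 1, "ax": 0, "ay": 0, "az": 0, "hand": -1}, {"x": 0, "y": 0, "z": 1, "ax": 0, "ay": 0, "az": 0, "hand": -1}, {"x": 0, "y": 0, "z": 1, "ax": 0, "ay": 0, "az": 0, "hand": -1}, {"x": -0.3, "y": 0.5, "z": 1, "ax": 0, "ay": 0, "az": 0, "hand": -1}]}}

```text
time_s: 30.62
position: [0.511, 0.2564, 0.254]
eef_rot: [0.499, 1.512, -0.498]
ft_force: [0.3, 0.1, 0.4]
opening: -0.0001
```

{"method": "step_arm", "body": {"commands": [{"x": -0.4, "y": 0.9, "z": 0.5, "ax": 0, "ay": 0, "az": 0, "hand": -1}, {"x": -0.4, "y": 0.9, "z": 0.3, "ax": 0, "ay": 0, "az": 0, "hand": -1}, {"x": -0.4, "y": 0.9, "z": 0, "ax": 0, "ay": 0, "az": 0, "hand": -1}, {"x": -0.4, "y": 0.9, "z": 0, "ax": 0, "ay": 0, "az": 0, "hand": -1}, {"x": -0.4, "y": 0.9, "z": 0, "ax": 0, "ay": 0, "az": 0, "hand": -1}]}}

```text
time_s: 31.25
position: [0.4695, 0.3476, 0.267]
eef_rot: [0.496, 1.514, -0.498]
ft_force: [-0.1, 0.2, -0.1]
opening: -0.0002
```

{"method": "step_arm", "body": {"commands": [{"x": -0.4, "y": 0.9, "z": 0, "ax": 0, "ay": 0, "az": 0, "hand": -1}, {"x": -0.4, "y": 0.9, "z": 0, "ax": 0, "ay": 0, "az": 0, "hand": -1}, {"x": -0.4, "y": 0.9, "z": 0, "ax": 0, "ay": 0, "az": 0, "hand": -1}, {"x": -0.4, "y": 0.9, "z": 0, "ax": 0, "ay": 0, "az": 0, "hand": -1}, {"x": 0, "y": 0, "z": 0, "ax": 0, "ay": 0, "az": 0, "hand": -1}]}}

```text
time_s: 31.88
position: [0.4379, 0.4197, 0.2679]
eef_rot: [0.496, 1.513, -0.496]
ft_force: [-0.5, -0.2, -1.0]
opening: -0.0001
```

```bash
python3 -c "
from h import *
st()
for n in('scene','top'):
    F=cam(n)['frame'][:,:,::-1]; cv2.imwrite(f'pics/{n}30full.png',F); a=F[140:310,200:350] if n=='scene' else F[165:295,210:335]
    cv2.imwrite(f'pics/{n}30.png',cv2.convertScaleAbs(cv2.resize(a,None,fx=3.5 if n=='scene' else 4.5,fy=3.5 if n=='scene' else 4.5,interpolation=cv2.INTER_CUBIC),alpha=1.2))
"
```

```text
t 31.875 tcp [0.4379 0.4197 0.2679] cell tip [196.7 -92.  194.9] grasp [196.7 -92.  213.9] Fcell [ 0.32  0.46 -1.04] open -0.1
 toolx [-0.  0. -1.]  tooly(cell) [ 0.002 -1.   ] q [ 0.72  0.16  1.8   0.    1.19 -0.21]
```

View pics/scene30.png

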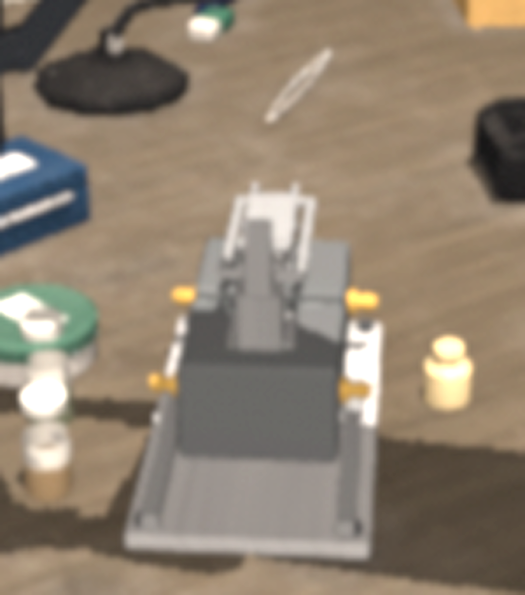

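View pics/top30.png

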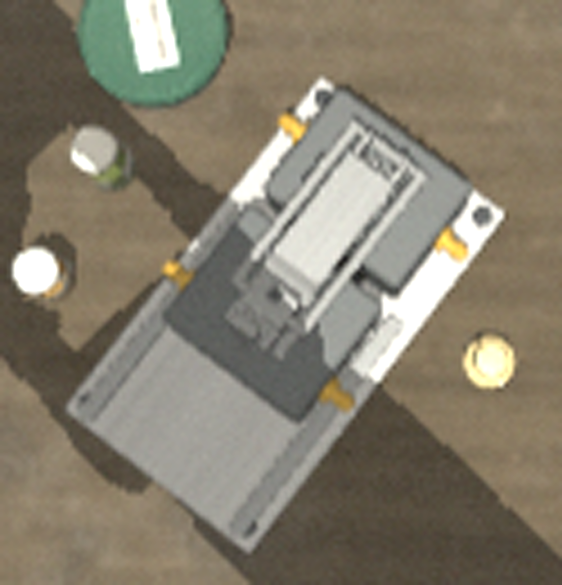

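```bash
python3 -c "
from h import *
f=lambda u,v:(210+(u+.5)/4.5-.5,165+(v+.5)/4.5-.5)
g=lambda u,v:(200+(u+.5)/3.5-.5,140+(v+.5)/3.5-.5)
for p in[(300,418),(164,314)]:print((w2c(onz('top',*f(*p),.058))*1000).round(1))
for p in[(178,362),(338,366)]:print((w2c(onz('scene',*g(*p),.058))*1000).round(1))
a=cam('scene')['frame'][:,:,::-1][190:245,255:305]
cv2.imwrite('pics/s31.png',cv2.convertScaleAbs(cv2.resize(a,None,fx=10.5,fy=10.5,interpolation=cv2.INTER_LANCZOS4),alpha=2.2,beta=-40))
a=cam('top')['frame'][:,:,::-1][205:250,250:305]
cv2.imwrite('pics/t31.png',cv2.convertScaleAbs(cv2.resize(a,None,fx=10.5,fy=10.5,interpolation=cv2.INTER_LANCZOS4),alpha=2.2,beta=-40))
"
```

```text
[90.7 35.6 58. ]
[ 90.7 -36.   58. ]
[ 91.  -34.4  58. ]
[90.  35.8 58. ]
```

View pics/s31.png

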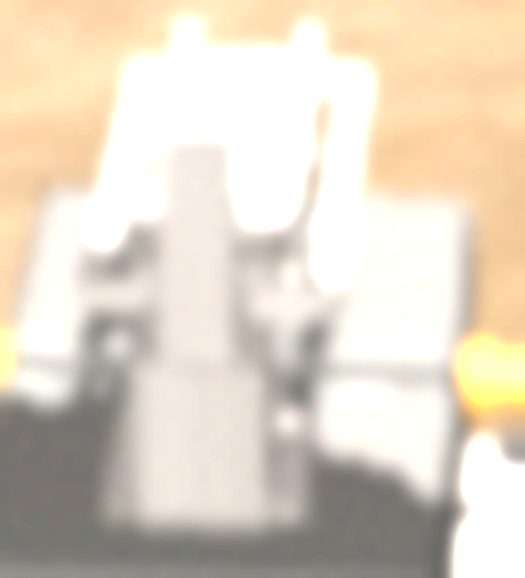

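View pics/t31.png

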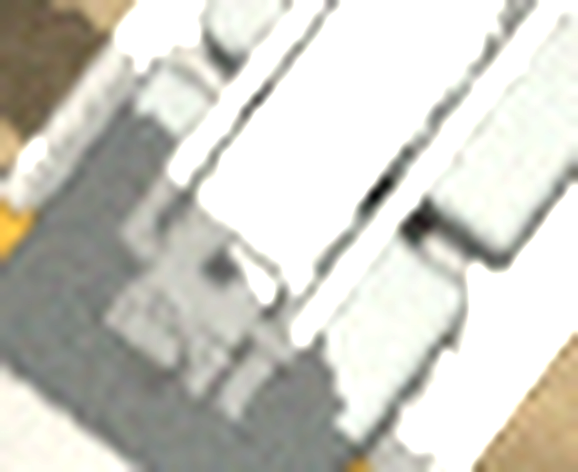

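```bash
python3 -c "
from bench import robot
print(robot.get_obs()['ft_force']);print(robot.job_done())"
```

```text
[ 0.57761505 -0.37988064  0.16654389]
the job is handed in; nothing more can be done
None
```

The cell is sealed and the job is handed in, at about 32 s of the 64 s allowed. The latch is hooked, and the lever is locked flat and staying down by itself.

- **Slide:** I pushed the sliding half in with shut fingers until the ring pushed back at about 6 N.
- **Loop:** I pinched the tab and lowered the loop. The first grip drifted towards the edge of the pads, so I let go and took a new one. I then felt the bar onto the ledge and drew it under the lip. When I lifted gently, the force dropped by about 9 N over 0.3 mm of movement, so the lip was holding the bar. Drawing it back met the upright at about 13 N.
- **Lever:** I pushed it over with at most about 6 N. The force then fell to zero and the lever went shut by itself. A 10 N check press met the stop at 94.4 mm, where the notes give 95 mm.

**Last checks, with the arm clear:**
- **Lever and bar:** both pictures show the handle flat and the bar in the hook.
- **Sliding half:** its outer end sits about 29 mm further in than at the start. That is 1 to 2 mm more than the felt contact predicts, which is about the camera error.
- **Neighbours:** the vials and the weight show no visible shift. Only part of the tin was in the close-up pictures; that part looked unchanged.

**Disagreements:** the picture estimates of the bar's height and the lever's angle were off by 2 to 4 mm and a few tenths of a radian while drawing the bar in. For the hooking I relied on the force readings instead. The largest force I read was about 19 N in total, pressing on the ledge.

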